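Set the finished carvings on their plinths

ROBOT

A 7-joint arm with a two-finger parallel gripper is mounted at the origin on the work surface. World frame = base frame: x ahead of the robot, y to its left, z up, the work surface at z = 0. Lengths are in m, angles in rad, forces in N, time in s.
With the tool pointing down it reaches from about 0.4 to 0.85 m from the base axis. Payload 10.4 kg.
Tool frame: the origin (TCP) lies between the finger pads; the fingertips stand 19 mm ahead of it and the grasp point (between the pads) is the TCP; x points along the fingers, y is the direction in which the jaws open and shut, and the axes are right-handed (so a half turn about x gives the same grasp; the last joint's range is limited). The gripper opens to 87 mm and grips with 3 to 60 N. Pads are 19 mm wide; open, the fingers measure 117 mm over their backs; the gripper's body (75 mm by 190 mm) begins 51 mm behind the grasp point.
Start: joints at [-0.023, 0.332, -0.065, 1.46, 0.022, 1.35, -0.088], TCP at [0.625, 0, 0.242] pointing down, gripper open.
Joint ranges: [-2.6, 2.6], [-0.5, 2.12], [-1.47, 1.34], [0.16, 2.42], [-1.27, 4.41], [0.06, 2.06], [-2.6, 2.6]. Speed limits (rad/s): [2.22, 2.22, 2.79, 2.79, 3.14, 3.14, 3.14].

INTERFACE

Orientations are given as a unit quaternion [x, y, z, w].
In Python, from bench import r gives the robot as it stands.
- The arm moves only by the tool drive_tool, never from a script. Its argument "motion" is a list of rows, each a list of 4 numbers: the shift along the tool's x, y, z in cm, then the turn about the tool's x in units of 5 degrees (1.0 is 5 degrees). In form: [[tx, ty, tz, twist], ...]. A call has 1 to 20 rows; each row is the pose to reach, as a shift and turn from the pose commanded when the call began, along the tool's axes at that moment; what a row does not reach only later rows make up. A row lasts 1/12 s, in which the tool goes at most 41.7 mm and 7.16 degrees, less where a joint would pass 70% of its speed; a pose out of reach is approached as far as the arm can. A call with a gripper value outside its range is refused whole. "grip" is the closure in counts, from 0 (fully open) to 255 (shut), set as the call begins (left out, the last holds). The fingers move at their own pace and stop on an object; "force" is the grip in N (left out, the last holds). Time passes only in rows, so rows that repeat a pose let the fingers close. It gives the time, the measured TCP pose, the force and the opening at its end, in the units of the state.
- r.read_state(): the state, without advancing time (a new reading comes with each control period).
- r.camera(name): name is "scene" or "side" or "wrist"; returns the picture (384x512x3 uint8, red, green, blue); there is no depth.
- r.calibration(name): a dict with "fx", "fy", "cx", "cy" (pixels), "xyz" and "orientation" of the camera in the world. Camera axes: x right, y up, looking along -z (the intrinsics and any distortion apply to the point x, -y, -z); pixel columns grow to the right and rows downward; lengths in m; the calibration is good to about 2 mm. A picture is of the moment at which its call begins: read the wrist's pose just before it. calibration takes no time and is no camera call; for the wrist camera it gives the pose at the moment of the call.
- r.close_job(): hands the job in, once; it reports no verdict.
The state is a dict: "time": time; "joint_positions": joint angles; "joint_vel": joint speeds; "joint_torque": joint torques, N m; "ee_pos": TCP position; "eef_rot": TCP orientation; "ft_force": force on the tool from outside, world axes, zero at the start; "torque": the same for the moment, N m; "width": finger opening in m.
Only numpy, scipy, OpenCV 4.12 (cv2) and the standard library are available. Lean on these libraries where they do the work, as an engineer would, in place of code of your own. Each camera call takes 0.05 s, during which the arm holds its last target.

TASK

Put each finished carving on the plinth whose inlaid outline has the shape of its foot: owl on the round one, tower on the square one, fish on the long round-ended one, and the plaque flat on the rectangular one. The plaque is still held by its keyhole slots on the grey stud block: slide it against the steel stop bar, then lift it off. Set everything down gently and upright, centred in its outline and turned square to it, and leave the glue bottle, sharpening stone, brush and wood offcut where they are.

Things in the scene. Friction and masses are not known exactly. Their poses are not given: they have to be found in the camera images.
- owl_center (a point): Carved dark brown wooden owl on a round foot, 64 mm across, 10 mm thick. Height 90 mm. Above the foot its body is a round column 44 mm across up to 68 mm above its underside, then a rounded head. Loose, 90 to 180 g. The point: on its axis, half-way up (45 mm above its underside); z up.
- tower_center (a point): Carved whitewashed wooden tower, dark windows and stepped dark roof, on a square foot 60 x 60 mm, 10 mm thick. Height 90 mm. The shaft above the foot is 36 x 36 mm, sides parallel to the foot's, up to 72 mm above the underside. Loose, 80 to 170 g. The point: on its axis, half-way up (45 mm above its underside); x and y square to its faces, z up.
- fish_center (a point): Carved fish, stained red, on a long round-ended foot 84 x 44 mm, 10 mm thick. The fish stands along the foot: flat upright sides 26 mm apart, 26 to 66 mm above the underside; its back fin reaches 76 mm. Loose, 80 to 170 g. The point: over the middle of the foot, 38 mm above its underside; x along the length towards the tail, y across the flat sides, z up.
- plaque_center (a point): Pale wooden plaque: plate 132 x 64 x 10 mm, in its middle a brown upright grip block 28 x 28 mm up to 46 mm above the underside. Starts on the stud block, in line with it, two studs in the narrow ends of its keyhole slots. Slid 22 mm towards the stop bar (block's +x), it lifts straight up. Loose, 110 to 230 g. The point: on the grip block's axis, 23 mm above the underside; x along length, z up.
- block_top (a point): Grey fixed stud block 168 x 84 x 24 mm. The point: centre of its top face; x along its length towards the steel stop bar (8 mm high, near face at x = 74.5 mm). Brass studs at x = -40 and 34 mm, heads 14 mm wide, tops 16 mm above the face. Plaque centre: x = -14 mm at start, 8.5 mm at the bar, where the heads stand in the wide slot ends with 4 mm of room each way.
- round_top (a point): Round dark plinth 96 mm across, 16 mm high, fixed, with an inlaid pale ring on top that frames a round foot of 64 mm: the owl's place. The point is the centre of its top face; z up.
- square_top (a point): Square dark plinth 92 x 92 mm, 16 mm high, fixed, with an inlaid pale square outline that frames a 60 mm square foot: the tower's place. The point is the centre of its top face; x and y run along its sides, z up.
- long_top (a point): Dark plinth with round ends, 116 x 76 mm, 16 mm high, fixed, with an inlaid pale outline that frames the fish's 84 x 44 mm foot: the fish's place. The point is the centre of its top face; x along its length, z up.
- plaque_top (a point): Rectangular dark plinth 160 x 92 mm, 16 mm high, fixed, with an inlaid pale outline that frames the 132 x 64 mm plaque: the plaque's place. The point is the centre of its top face; x along its length, z up.
Things that resemble listed ones, but are neither listed nor needed, are in the scene too. Of the things that look like the part that bears fish_center, take the one that is farthest from the robot's base at the start.

How it is judged:
At the end, for the whole second after the job is handed in: Each carving rests upright (0.1 rad) on its own plinth, let go and still, within 12 mm of the centre, its underside within 4 mm of the top; tower, fish and plaque in line with their outlines within 0.2 rad (tower: any quarter turn; fish, plaque: either way round) (horizontal distance between owl_center and round_top below 0.012 m and z of owl_center in the frame of round_top between 0.041 and 0.049 m and angle between each of owl_center, tower_center, fish_center, plaque_center's own z axis and vertical below 0.1 rad and linear speed of each of owl, tower, fish, plaque below 0.02 m/s and horizontal distance between tower_center and square_top below 0.012 m and z of tower_center in the frame of square_top between 0.041 and 0.049 m and (angle between the x axis of tower_center and the x axis of square_top, either way round below 0.2 rad or angle between the x axis of tower_center and the y axis of square_top, either way round below 0.2 rad) and horizontal distance between fish_center and long_top below 0.012 m and z of fish_center in the frame of long_top between 0.034 and 0.042 m and angle between the x axis of fish_center and the x axis of long_top, either way round below 0.2 rad and horizontal distance between plaque_center and plaque_top below 0.012 m and z of plaque_center in the frame of plaque_top between 0.019 and 0.027 m and angle between the x axis of plaque_center and the x axis of plaque_top, either way round below 0.2 rad); the robot touches nothing.
It fails at once if a carving is dropped or thrown (moving freely in the air faster than 0.75 m/s, a fall of about 3 cm) ((contact force between owl and anything else below 0.02 N and linear speed of owl above 0.75 m/s) or (contact force between tower and anything else below 0.02 N and linear speed of tower above 0.75 m/s) or (contact force between fish and anything else below 0.02 N and linear speed of fish above 0.75 m/s) or (contact force between plaque and anything else below 0.02 N and linear speed of plaque above 0.75 m/s)).
It fails at once if the glue bottle, sharpening stone, brush or offcut is pushed more than 3 cm from its place (distance of any of glue, oilstone, brush, offcut from where it was at the start of the episode above 0.03 m).
It also fails if it takes over 128 s, if anything falls off the work surface, if the arm or the gripper's body presses on something with over 40 N, if the wrist force passes 120 N, or if a joint passes its speed limit or range.

## Working session

There is one attempt and no reset: what is moved stays moved. The work goes in short steps, Python scripts to look and compute and a tool call to move; the robot and the scene stay as the last step left them, time stands still between calls to the robot, and variables do not carry over. Pictures are saved under pics/ and viewed, and the job is handed in when it is done.

Besides the shell and the picture viewer there is one more tool, called after "Call:" in YAML: its name, and indented under it one key for each argument. drive_tool: Moves the arm, as the interface text tells. Its arguments: {"type":"object","properties":{"motion":{"type":"array","items":{"type":"array","items":{"type":"number"}}},"grip":{"type":"number"},"force":{"type":"number"}},"required":["motion"]}

```bash
ls; mkdir -p pics; python3 - <<'E'
from bench import r
import cv2
s=r.read_state();print({k:s[k] for k in('time','ee_pos','eef_rot','width','ft_force')})
for n in("scene","side","wrist"):
    print(n,r.calibration(n)); cv2.imwrite(f"pics/{n}0.png",r.camera(n)[:,:,::-1])
E
```

```text
pics
{'time': 0.0, 'ee_pos': array([ 6.24641823e-01, -6.32552032e-06,  2.40756243e-01]), 'eef_rot': array([-0.49963599, -0.50034102,  0.50036228, -0.49966021]), 'width': 0.08696519773998197, 'ft_force': array([ 0.98719069, -0.17246668, -0.52705415])}
scene {'fx': 409.3651115084598, 'fy': 409.3651115084598, 'cx': 251.37828440375142, 'cy': 196.29991922648884, 'xyz': array([ 1.21292723, -0.68562732,  0.77140317]), 'orientation': array([0.41569057, 0.17503195, 0.34177746, 0.82447155])}
side {'fx': 478.2988019906559, 'fy': 478.2988019906559, 'cx': 245.8248731469104, 'cy': 188.5496217691504, 'xyz': array([-0.05256651, -1.01160947,  1.01341343]), 'orientation': array([ 0.41370358, -0.10775932, -0.2125675 ,  0.87866509])}
wrist {'fx': 323.89483742887717, 'fy': 323.89483742887717, 'cx': 252.4822065749145, 'cy': 190.68724146401735, 'xyz': array([0.62539647, 0.07219609, 0.38339867]), 'orientation': array([-1.34694525e-01,  1.22782775e-03,  2.57951239e-04,  9.90886376e-01])}
```

View pics/scene0.png

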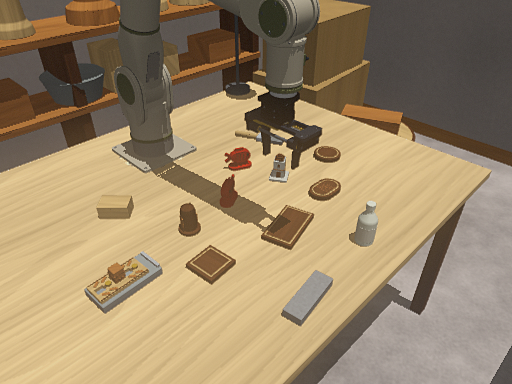

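View pics/side0.png

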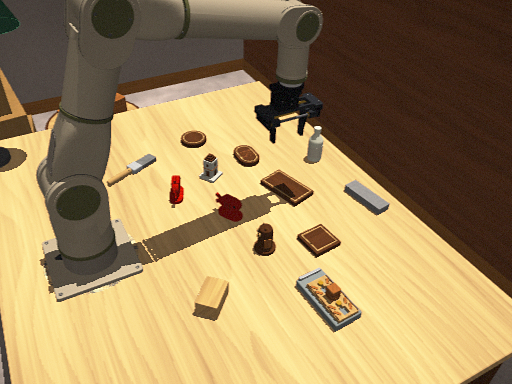

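View pics/wrist0.png

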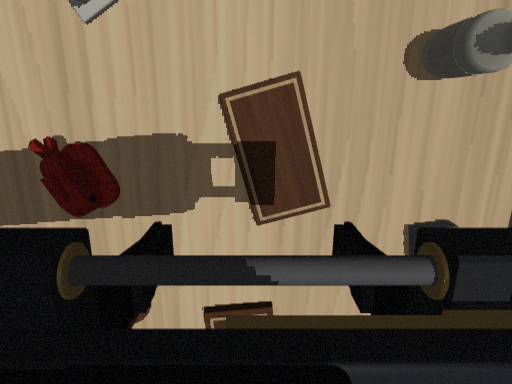

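```bash
cat > h.py <<'E'
import numpy as np, cv2
from scipy.spatial.transform import Rotation as R
def cast(c,uv,z):
    uv=np.atleast_2d(np.array(uv,float)); d=np.c_[(uv[:,0]-c['cx'])/c['fx'],-(uv[:,1]-c['cy'])/c['fy'],-np.ones(len(uv))]
    d=R.from_quat(c['orientation']).apply(d); t=(z-c['xyz'][2])/d[:,2]
    return c['xyz']+t[:,None]*d
def proj(c,p):
    q=R.from_quat(c['orientation']).inv().apply(np.atleast_2d(p)-c['xyz'])
    return np.c_[c['cx']-c['fx']*q[:,0]/q[:,2],c['cy']+c['fy']*q[:,1]/q[:,2]]
E
python3 - <<'E'
from bench import r
from h import *
pts={'round':((327,153),(193,138),.016),'long':((324,188),(246,155),.016),'plaqpl':((288,226),(287,185),.016),'square':((211,263),(319,238),.016),
'towertop':((278,155),(210,156),.09),'owltop':((187,207),(265,229),.08),'fishA':((238,158),(176,190),.04),'fishB':((228,190),(229,206),.04),'grip':((116,270),(333,290),.08),'glue':((366,228),(315,148),.05),'stone':((308,297),(367,197),.02),'offcut':((115,206),(212,298),.03),'brush':((258,136),(134,168),.01)}
for k,(a,b,z) in pts.items():
    p=cast(r.calibration('scene'),a,z)[0];q=cast(r.calibration('side'),b,z)[0];print(k,p.round(3),q.round(3),np.hypot(*p[:2]).round(3))
import cv2
for n in('scene','side'):
    im=cv2.imread(f'pics/{n}0.png')
    c=im[120:320,80:390] if n=='scene' else im[110:340,90:400]
    cv2.imwrite(f'pics/{n}0z.png',cv2.resize(c,None,fx=2.5,fy=2.5,interpolation=cv2.INTER_CUBIC))
E
```

```text
round [0.49  0.415 0.016] [0.483 0.414 0.016] 0.642
long [0.616 0.23  0.016] [0.61  0.227 0.016] 0.658
plaqpl [0.657 0.008 0.016] [0.653 0.014 0.016] 0.658
square [ 0.614 -0.24   0.016] [ 0.608 -0.239  0.016] 0.659
towertop [0.456 0.185 0.09 ] [0.452 0.184 0.09 ] 0.492
owltop [ 0.455 -0.186  0.08 ] [ 0.45  -0.191  0.08 ] 0.491
fishA [0.316 0.137 0.04 ] [0.306 0.127 0.04 ] 0.344
fishB [ 0.432 -0.016  0.04 ] [ 0.423 -0.018  0.04 ] 0.433
grip [ 0.527 -0.446  0.08 ] [ 0.494 -0.453  0.08 ] 0.69
glue [0.836 0.118 0.05 ] [0.827 0.114 0.05 ] 0.845
stone [ 0.86  -0.154  0.02 ] [ 0.849 -0.158  0.02 ] 0.873
offcut [ 0.244 -0.298  0.03 ] [ 0.235 -0.304  0.03 ] 0.385
brush [0.214 0.34  0.01 ] [0.23  0.339 0.01 ] 0.401
```

View pics/scene0z.png

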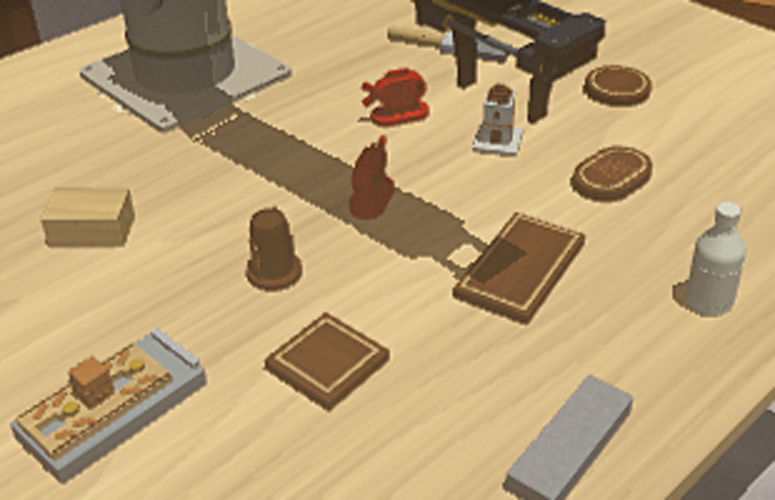

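View pics/side0z.png

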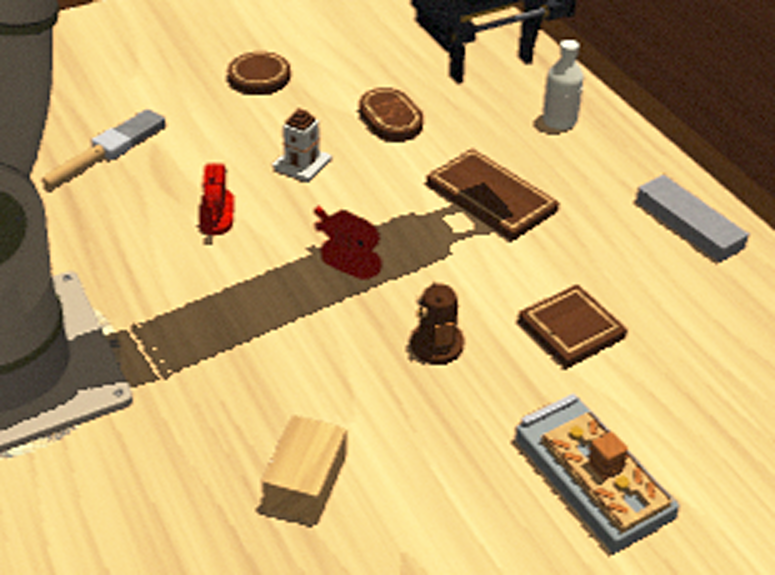

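```bash
python3 - <<'E'
from bench import r
from h import *
s=r.read_state(); print(R.from_quat(s['eef_rot']).as_matrix().round(3)); c=r.calibration('wrist'); print(s['time'])
for z in (.24,.2,.1,0): print(proj(c,[.625,0,z]).round(), proj(c,[.625,.1,z]).round())
Rm=R.from_quat(s['eef_rot']).as_matrix()
print((Rm.T@R.from_quat(c['orientation']).as_matrix()).round(4), Rm.T@(c['xyz']-s['ee_pos']))
E
```

```text
[[-0.001  1.     0.   ]
 [-0.     0.    -1.   ]
 [-1.    -0.001  0.   ]]
0.15
[[252. 255.]] [[252.  30.]]
[[252. 225.]] [[252.  46.]]
[[253. 184.]] [[253.  66.]]
[[253. 163.]] [[253.  75.]]
[[ 1.300e-03  2.669e-01 -9.637e-01]
 [ 1.000e+00 -4.000e-04  1.200e-03]
 [-1.000e-04 -9.637e-01 -2.669e-01]] [-0.14255299  0.00053879 -0.07215735]
```

Call:
drive_tool:
  motion:
    - [0, -2, 5, 0]
    - [0, -5, 10, 0]
    - [0, -8, 14, 0]
    - [0, -9.5, 18, 0]
    - [0, -9.5, 22, 0]
    - [0, -9.5, 24.5, 0]
    - [0, -9.5, 25, 0]
    - [0, -9.5, 25, 0]
    - [0, -9.5, 25, 0]

```text
time: 0.9
ee_pos: [0.5293, -0.2514, 0.2412]
eef_rot: [-0.501, -0.499, 0.501, -0.499]
ft_force: [0.0, -0.2, -0.7]
width: 0.0871
```

```bash
cat > snap.py <<'E'
import sys,json
from bench import r
from h import *
s=r.read_state(); c=r.calibration('wrist'); im=r.camera('wrist'); n=sys.argv[1]
cv2.imwrite(f'pics/{n}.png',im[:,:,::-1]); json.dump({k:np.array(v).tolist() for k,v in c.items()},open(f'pics/{n}.json','w'))
e=R.from_quat(s['eef_rot']).as_matrix()
print(s['time'],s['ee_pos'].round(4),'jaw yaw',np.degrees(np.arctan2(e[1,1],e[0,1])).round(2),'tilt',e[:,0].round(3),'w',round(s['width'],4),'f',s['ft_force'].round(1),'q',s['joint_positions'].round(2))
E
python3 snap.py w1
```

```text
0.9 [ 0.5293 -0.2514  0.2412] jaw yaw -0.17 tilt [-0.001  0.    -1.   ] w 0.0871 f [ 0.  -0.2 -0.7] q [ 0.29  0.24  0.09  1.58 -0.02  1.32  0.38]
```

Call:
drive_tool:
  motion:
    - [0, 0, 4, 0]
    - [0, 0, 8, 0]
    - [0, 0, 12, 0]
    - [0, 0, 16, 0]
    - [0, 0, 18, 0]
    - [0, 0, 19, 0]
    - [0, 0, 19, 0]
    - [0, 0, 19, 0]

```text
time: 1.62
ee_pos: [0.5311, -0.4379, 0.2412]
eef_rot: [0.5, 0.501, -0.499, 0.5]
ft_force: [0.5, 0.6, -0.2]
width: 0.0873
```

```bash
python3 snap.py w2
```

```text
1.6167 [ 0.5311 -0.4379  0.2412] jaw yaw 0.11 tilt [ 0.     0.002 -1.   ] w 0.0873 f [ 0.5  0.6 -0.2] q [ 0.51  0.47  0.17  1.28 -0.08  1.4   0.68]
```

View pics/w1.png

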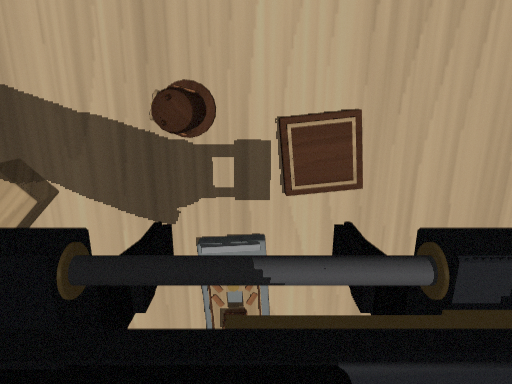

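View pics/w2.png

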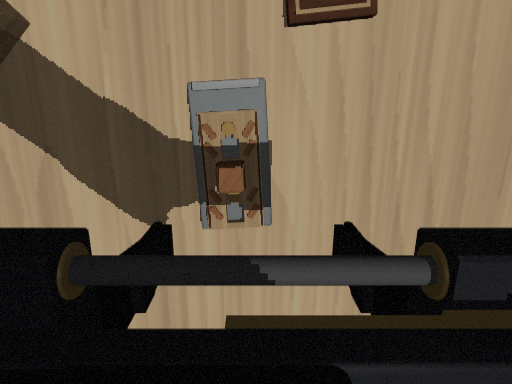

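```bash
python3 - <<'E'
from h import *
im=cv2.imread('pics/w2.png')[65:240,170:300]; cv2.imwrite('pics/w2z.png',cv2.resize(im,None,fx=3.4,fy=3.4,interpolation=cv2.INTER_CUBIC))
im=cv2.imread('pics/w1.png')[70:215,140:375]; cv2.imwrite('pics/w1z.png',cv2.resize(im,None,fx=3.4,fy=3.4,interpolation=cv2.INTER_CUBIC))
E
```

```text
(no output)
```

View pics/w2z.png

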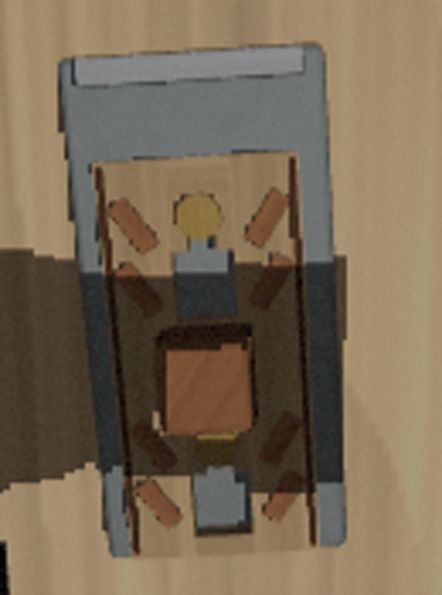

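View pics/w1z.png

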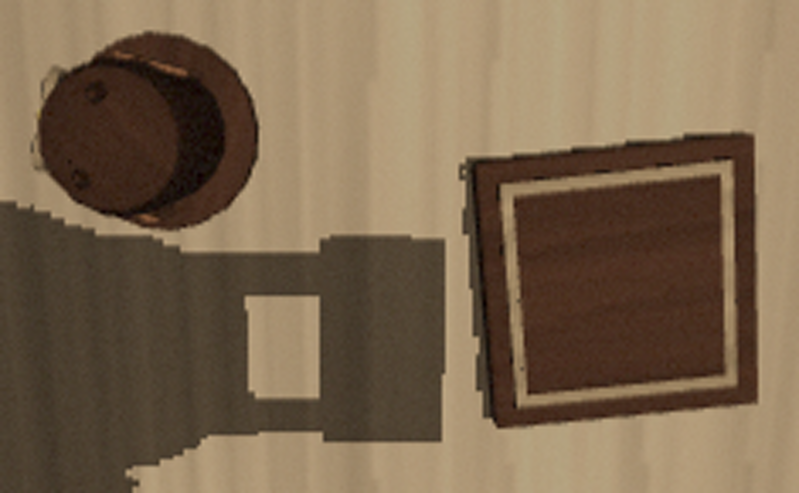

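```bash
cat >> h.py <<'E'
import json
def cal(n):
    return {k:np.array(v) for k,v in json.load(open(f'pics/{n}.json')).items()}
def zc(n,pts,off,z,f=3.4): return cast(cal(n),(np.array(pts,float)+.5)/f-.5+off,z)[:,:2]
def ang(a,b): d=b-a; return np.degrees(np.arctan2(d[1],d[0])).round(2), np.linalg.norm(d).round(4)
E
python3 - <<'E'
from h import *
o=[170,65]
g=zc('w2',[(168,350),(248,345),(253,430),(165,437)],o,.07); print('grip',g.round(4),g.mean(0).round(4),[ang(g[i],g[(i+1)%4]) for i in range(4)])
p=zc('w2',[(97,165),(293,158),(312,545),(135,552)],o,.034); print('plate',p.round(4),p.mean(0).round(4),[ang(p[i],p[(i+1)%4]) for i in range(4)])
b=zc('w2',[(62,62),(323,45),(342,545),(112,555)],o,.024); print('block',b.round(4),b.mean(0).round(4),[ang(b[i],b[(i+1)%4]) for i in range(4)])
o=[140,70]
q=zc('w1',[(470,160),(753,135),(757,402),(497,426)],o,.016);print('sq',q.mean(0).round(4),[ang(q[i],q[(i+1)%4]) for i in range(4)])
q=zc('w1',[(507,191),(728,167),(731,380),(522,400)],o,.016);print('sqi',q.mean(0).round(4),[ang(q[i],q[(i+1)%4]) for i in range(4)])
# owl foot circle top z=.01
im=[(155,30),(230,70),(257,130),(240,190),(170,229)]
q=zc('w1',im,o,.01);A=np.c_[2*q,np.ones(5)];s=np.linalg.lstsq(A,(q**2).sum(1),rcond=None)[0];print('owl',s[:2],np.sqrt(s[2]+s[0]**2+s[1]**2))
E
```

```text
grip [[ 0.4983 -0.4288]
 [ 0.5215 -0.4273]
 [ 0.5229 -0.4528]
 [ 0.4968 -0.4551]] [ 0.5099 -0.441 ] [(np.float64(3.76), np.float64(0.0233)), (np.float64(-87.03), np.float64(0.0256)), (np.float64(-175.15), np.float64(0.0262)), (np.float64(86.61), np.float64(0.0263))]
plate [[ 0.474  -0.3779]
 [ 0.5346 -0.3757]
 [ 0.5417 -0.5033]
 [ 0.4815 -0.506 ]] [ 0.508  -0.4407] [(np.float64(2.11), np.float64(0.0606)), (np.float64(-86.83), np.float64(0.1278)), (np.float64(-177.44), np.float64(0.0602)), (np.float64(93.35), np.float64(0.1283))]
block [[ 0.4629 -0.3471]
 [ 0.5438 -0.342 ]
 [ 0.5525 -0.5072]
 [ 0.472  -0.5111]] [ 0.5078 -0.4268] [(np.float64(3.65), np.float64(0.0812)), (np.float64(-87.01), np.float64(0.1654)), (np.float64(-177.19), np.float64(0.0805)), (np.float64(93.2), np.float64(0.1642))]
sq [ 0.6084 -0.2372] [(np.float64(4.78), np.float64(0.0918)), (np.float64(-84.18), np.float64(0.09)), (np.float64(-174.63), np.float64(0.09)), (np.float64(96.96), np.float64(0.091))]
sqi [ 0.6093 -0.238 ] [(np.float64(5.96), np.float64(0.0723)), (np.float64(-84.58), np.float64(0.0719)), (np.float64(-174.46), np.float64(0.0719)), (np.float64(95.71), np.float64(0.0713))]
owl [ 0.45569698 -0.18732098] 0.031685817868199566
```

Call:
drive_tool:
  motion:
    - [0, -1, 0, -0.3]
    - [3, -2.1, 0.1, -0.6]
    - [6, -2.1, 0.1, -0.6]
    - [9, -2.1, 0.1, -0.6]
    - [12, -2.1, 0.1, -0.6]
    - [15, -2.1, 0.1, -0.6]
    - [17, -2.1, 0.1, -0.6]
    - [18.2, -2.1, 0.1, -0.6]
    - [18.2, -2.1, 0.1, -0.6]
    - [18.2, -2.1, 0.1, -0.6]
  grip: 0

```text
time: 2.5
ee_pos: [0.5099, -0.4399, 0.0604]
eef_rot: [0.487, 0.513, -0.486, 0.513]
ft_force: [-0.4, -0.8, 0.9]
width: 0.087
```

```bash
python3 snap.py w3; python3 - <<'E'
from bench import r
from h import *
a=[]
for n,(u,v) in {'scene':(115,275),'side':(330,300)}.items():
    im=r.camera(n)[v-65:v+65,u-100:u+100][:,:,::-1]; a.append(cv2.resize(im,None,fx=2,fy=2,interpolation=cv2.INTER_CUBIC))
cv2.imwrite('pics/p3.png',np.hstack([x[:260,:390] for x in a]))
E
```

```text
2.5 [ 0.5099 -0.4399  0.0604] jaw yaw 3.09 tilt [ 0.001  0.    -1.   ] w 0.087 f [-0.4 -0.8  0.9] q [ 0.54  0.58  0.15  1.51 -0.09  1.05  0.76]
```

View pics/p3.png

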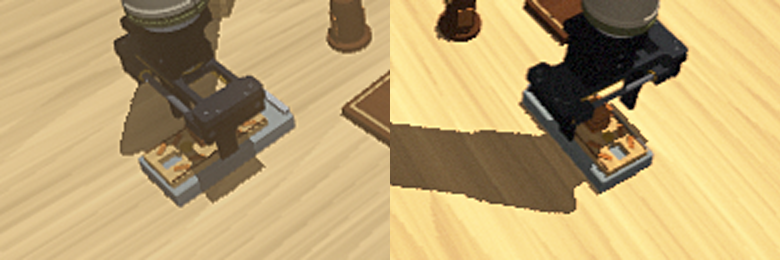

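View pics/w3.png

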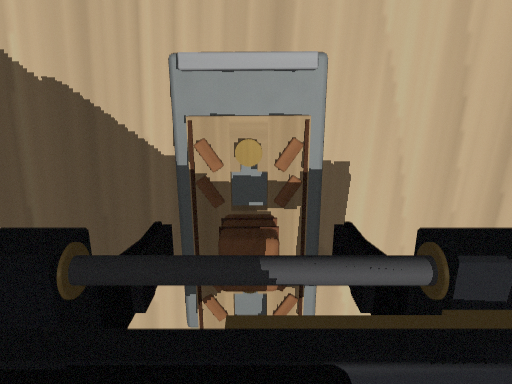

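Call:
drive_tool:
  motion:
    - [0, 0, 0, 0]
    - [0, 0, 0, 0]
    - [0, 0, 0, 0]
    - [0, 0, 0, 0]
    - [0, 0, 0, 0]
    - [0, 0, 0, 0]
    - [0, 0, 0, 0]
    - [0, 0, 0, 0]
  grip: 255
  force: 20

```text
time: 3.32
ee_pos: [0.509, -0.441, 0.0595]
eef_rot: [0.487, 0.513, -0.487, 0.513]
ft_force: [-0.1, 0.3, 1.3]
width: 0.0417
```

Call:
drive_tool:
  motion:
    - [0, 0, 0, 0]
    - [0, 0, 0, 0]
    - [0, 0, 0, 0]
    - [0, 0, 0, 0]
    - [0, 0, 0, 0]

```text
time: 3.73
ee_pos: [0.509, -0.441, 0.0595]
eef_rot: [0.487, 0.513, -0.487, 0.513]
ft_force: [-0.3, 0.0, 0.1]
width: 0.0277
```

Call:
drive_tool:
  motion:
    - [0, 0, -0.3, 0]
    - [0, 0, -0.7, 0]
    - [0, 0, -1.1, 0]
    - [0, 0, -1.5, 0]
    - [0, 0, -1.8, 0]
    - [0, 0, -2.0, 0]
    - [0, 0, -2.2, 0]
    - [0, 0, -2.2, 0]

```text
time: 4.4
ee_pos: [0.508, -0.4187, 0.0596]
eef_rot: [0.487, 0.513, -0.487, 0.513]
ft_force: [0.8, -0.7, -1.7]
width: 0.0277
```

```bash
python3 snap.py w4
```

```text
4.4 [ 0.508  -0.4187  0.0596] jaw yaw 3.02 tilt [ 0.  0. -1.] w 0.0277 f [ 0.8 -0.7 -1.7] q [ 0.51  0.55  0.14  1.56 -0.09  1.04  0.73]
```

View pics/w4.png

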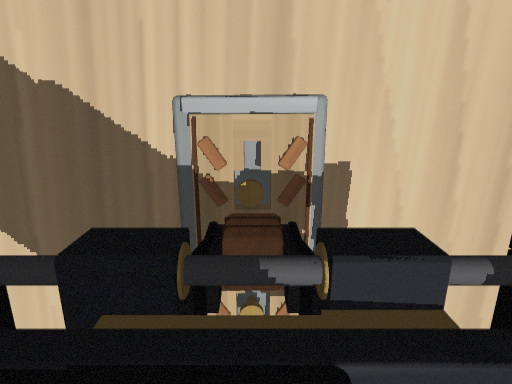

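Call:
drive_tool:
  motion:
    - [-0.2, 0, -2.25, 0]
    - [-0.4, 0, -2.25, 0]
    - [-0.7, 0, -2.25, 0]
    - [-1.0, 0, -2.25, 0]
    - [-1.4, 0, -2.25, 0]
    - [-1.8, 0, -2.25, 0]
    - [-2.3, 0, -2.25, 0]
    - [-2.8, 0, -2.25, 0]

```text
time: 5.12
ee_pos: [0.5067, -0.3958, 0.0877]
eef_rot: [0.487, 0.513, -0.486, 0.513]
ft_force: [-0.3, -0.4, -1.9]
width: 0.0278
```

```bash
python3 snap.py w5; python3 - <<'E'
from bench import r
from h import *
a=[]
for n,(u,v) in {'scene':(115,265),'side':(330,280)}.items():
    im=r.camera(n)[v-65:v+65,u-100:u+100][:,:,::-1]; a.append(cv2.resize(im,None,fx=2,fy=2,interpolation=cv2.INTER_CUBIC))
cv2.imwrite('pics/p5.png',np.hstack([x[:260,:390] for x in a]))
E
```

```text
5.1167 [ 0.5067 -0.3958  0.0877] jaw yaw 3.02 tilt [-0.001  0.001 -1.   ] w 0.0278 f [-0.3 -0.4 -1.9] q [ 0.48  0.49  0.14  1.58 -0.08  1.07  0.7 ]
```

View pics/w5.png

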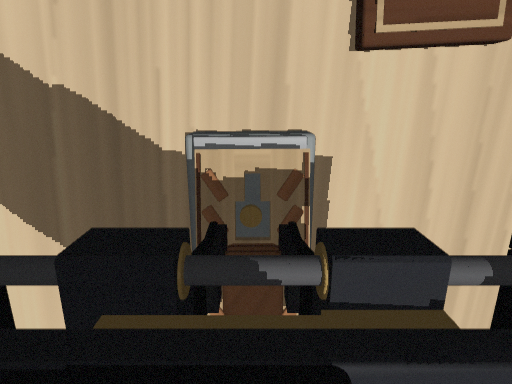

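View pics/p5.png

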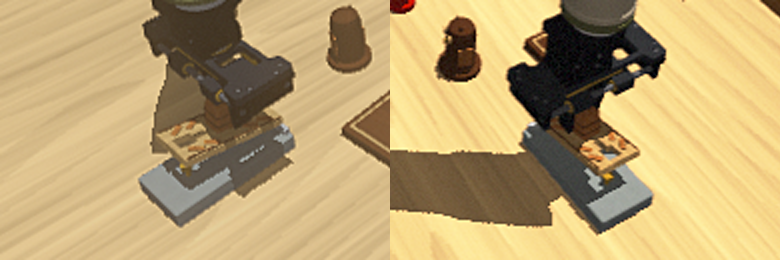

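```bash
python3 - <<'E'
from h import *
for n,a,t in(('w3',[(187,116),(309,116)],(.5099,-.4399,.0604)),('w4',[(192,115),(312,115)],(.508,-.4187,.0596)),('w5',[(197,150),(308,150)],(.5067,-.3958,.0877))):
    p=cast(cal(n),a,t[2]-.0255); print(n,(p-np.array(t)).round(4),ang(p[0,:2],p[1,:2]))
a=[cv2.resize(cv2.imread(f'pics/{n}.png')[100:330,170:340],None,fx=2.3,fy=2.3,interpolation=cv2.INTER_CUBIC) for n in('w4','w5')]
cv2.imwrite('pics/c45.png',np.hstack(a))
E
```

```text
w3 [[-0.0363  0.063  -0.0255]
 [ 0.0254  0.0663 -0.0255]] (np.float64(3.1), np.float64(0.0617))
w4 [[-0.0337  0.0637 -0.0255]
 [ 0.0269  0.0669 -0.0255]] (np.float64(3.03), np.float64(0.0607))
w5 [[-0.0311  0.0461 -0.0255]
 [ 0.0266  0.0492 -0.0255]] (np.float64(3.05), np.float64(0.0578))
```

View pics/c45.png

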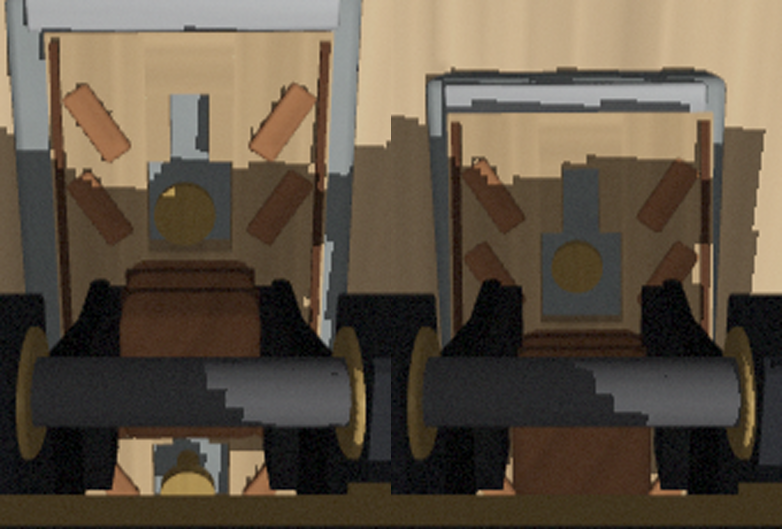

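```bash
python3 - <<'E'
from bench import r
from h import *
a=[]
for n,(u,v) in {'scene':(115,275),'side':(335,290)}.items():
    im=r.camera(n)[v-50:v+50,u-50:u+50][:,:,::-1]; a.append(cv2.resize(im,None,fx=3.9,fy=5,interpolation=cv2.INTER_CUBIC))
cv2.imwrite('pics/p6.png',np.hstack(a))
E
```

```text
(no output)
```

View pics/p6.png

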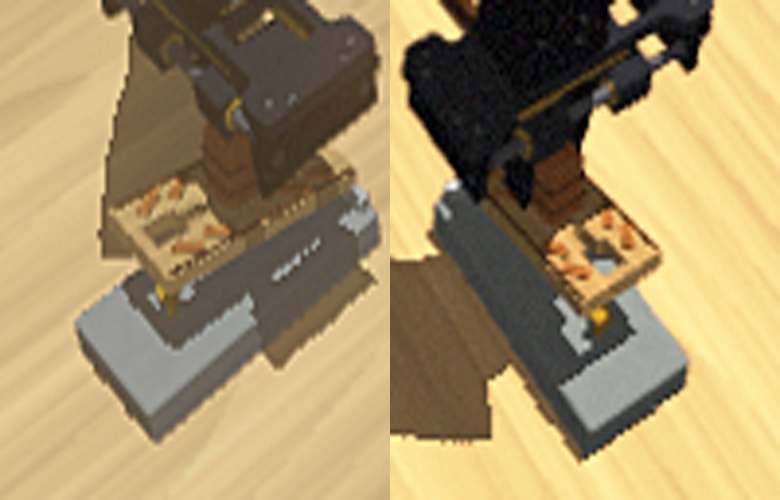

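Call:
drive_tool:
  motion:
    - [-0.2, 0, 0, 0]
    - [-0.5, 0, 0, 0]
    - [-0.9, 0, 0, 0]
    - [-1.4, 0, 0, 0]
    - [-2, 0, 0, 0]
    - [-2.8, 0, 0, 0]
    - [-3.6, 0, 0, 0]
    - [-4.5, 0, 0, 0]
    - [-5.4, 0, 0, 0]
    - [-6, 0, 0, 0]
    - [-6, 0, 0, 0]
  force: 30

```text
time: 6.28
ee_pos: [0.5074, -0.3971, 0.1496]
eef_rot: [0.487, 0.512, -0.487, 0.514]
ft_force: [0.1, 0.4, -1.9]
width: 0.0276
```

```bash
python3 snap.py w6; python3 - <<'E'
from bench import r
from h import *
a=[]
for n,(u,v) in {'scene':(115,255),'side':(335,260)}.items():
    im=r.camera(n)[v-50:v+50,u-50:u+50][:,:,::-1]; a.append(cv2.resize(im,None,fx=3.9,fy=5,interpolation=cv2.INTER_CUBIC))
cv2.imwrite('pics/p7.png',np.hstack(a))
E
```

```text
6.2833 [ 0.5074 -0.3971  0.1496] jaw yaw 3.0 tilt [ 0.002 -0.001 -1.   ] w 0.0276 f [ 0.1  0.4 -1.9] q [ 0.48  0.43  0.15  1.53 -0.07  1.18  0.69]
```

View pics/p7.png

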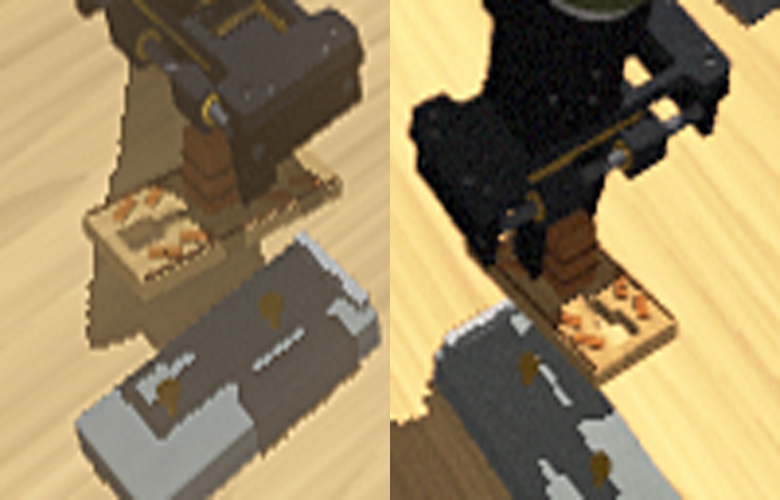

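View pics/w6.png

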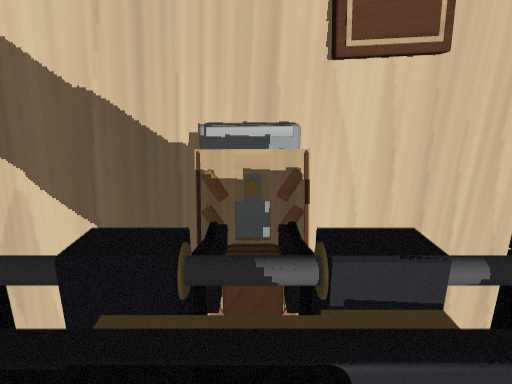

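```bash
python3 - <<'E'
from h import *
im=cv2.imread('pics/w6.png')[110:330,170:340];cv2.imwrite('pics/w6z.png',cv2.resize(im,None,fx=2.7,fy=2.7,interpolation=cv2.INTER_CUBIC))
E
```

```text
(no output)
```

View pics/w6z.png

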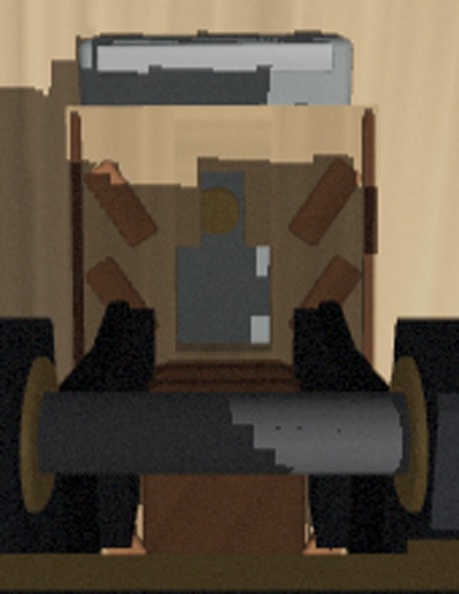

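```bash
python3 - <<'E'
from h import *
import json
from bench import r
im=cv2.imread('pics/wrist0.png')[60:235,205:345];cv2.imwrite('pics/w0z.png',cv2.resize(im,None,fx=3.4,fy=3.4,interpolation=cv2.INTER_CUBIC))
json.dump(dict(fx=323.89483742887717,fy=323.89483742887717,cx=252.4822065749145,cy=190.68724146401735,xyz=[0.62539647,0.07219609,0.38339867],orientation=[-1.34694525e-01,1.22782775e-03,2.57951239e-04,9.90886376e-01]),open('pics/w0.json','w'))
E
```

```text
(no output)
```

View pics/w0z.png

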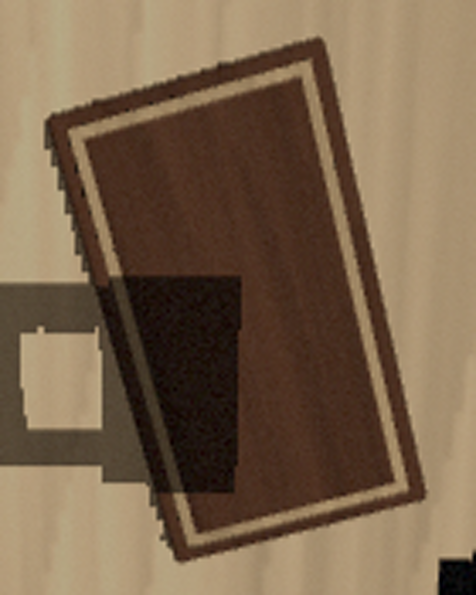

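```bash
python3 - <<'E'
from h import *
o=[205,60]
for P in ([(72,132),(312,65),(405,485),(188,545)],[(50,122),(321,40),(424,493),(181,560)]):
    q=zc('w0',P,o,.016);print(q.mean(0).round(4),[ang(q[i],q[(i+1)%4]) for i in range(4)])
E
```

```text
[0.6524 0.015 ] [(np.float64(14.95), np.float64(0.0789)), (np.float64(-74.88), np.float64(0.144)), (np.float64(-163.51), np.float64(0.0789)), (np.float64(105.13), np.float64(0.1461))]
[0.6524 0.0155] [(np.float64(16.07), np.float64(0.0893)), (np.float64(-74.36), np.float64(0.1551)), (np.float64(-163.5), np.float64(0.0886)), (np.float64(105.89), np.float64(0.1557))]
```

```bash
python3 - <<'E'
from h import *
t=np.array([.5074,-.3971,.1496])
for dz in (.012,.015):
    p=cast(cal('w6'),[(194.8,149),(307.8,149)],t[2]-.0255-dz)-t; print(dz,p.round(4),ang(p[0,:2],p[1,:2]))
E
```

```text
0.012 [[-0.0341  0.0446 -0.0375]
 [ 0.0287  0.0479 -0.0375]] (np.float64(3.0), np.float64(0.0629))
0.015 [[-0.0346  0.0442 -0.0405]
 [ 0.0292  0.0475 -0.0405]] (np.float64(3.0), np.float64(0.064))
```

Call:
drive_tool:
  motion:
    - [0, 0.4, 0, 0]
    - [0, 1.2, 0, 0]
    - [0, 2.4, 0, 0]
    - [0, 3.8, 0, 0]
    - [0, 5.2, 0, 0]
    - [0, 6.6, 0, 0]
    - [0, 8, 0, 0]
    - [1, 9.4, 0, 0]
    - [2, 10.6, 0, 0]
    - [3, 11.8, 0, 0]
    - [4, 12.8, 0, 0]
    - [5, 13.3, 0, 0]
    - [6, 13.3, 0, 0]
    - [7, 13.3, 0, 0]
    - [8, 13.3, 0, 0]
    - [8.5, 13.3, 0, 0]
    - [9, 13.3, 0, 0]
    - [9.3, 13.3, 0, 0]
    - [9.3, 13.3, 0, 0]
  force: 40

```text
time: 8.02
ee_pos: [0.6392, -0.3896, 0.0542]
eef_rot: [0.487, 0.513, -0.487, 0.513]
ft_force: [-0.4, -1.0, -1.0]
width: 0.0276
```

```bash
python3 snap.py w7; python3 - <<'E'
from bench import r
from h import *
a=[]
for n in('scene','side'):
    u,v=proj(r.calibration(n),[.64,-.4,.06])[0].astype(int)
    im=r.camera(n)[v-50:v+50,u-50:u+50][:,:,::-1]; a.append(cv2.resize(im,None,fx=3.9,fy=5,interpolation=cv2.INTER_CUBIC))
cv2.imwrite('pics/p8.png',np.hstack(a))
E
```

```text
8.0167 [ 0.6392 -0.3896  0.0542] jaw yaw 2.99 tilt [-0.  0. -1.] w 0.0276 f [-0.4 -1.  -1. ] q [ 0.41  0.74  0.13  1.27 -0.09  1.14  0.59]
```

View pics/p8.png

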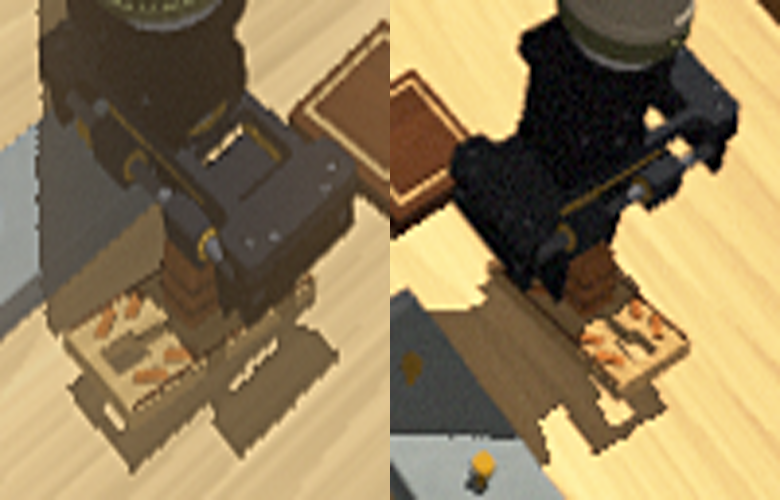

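Call:
drive_tool:
  motion:
    - [0.2, 0, 0, 0]
    - [0.4, 0, 0, 0]
    - [0.6, 0, 0, 0]
    - [0.7, 0, 0, 0]
    - [0.7, 0, 0, 0]
  force: 20

```text
time: 8.58
ee_pos: [0.6393, -0.3895, 0.0471]
eef_rot: [0.487, 0.513, -0.487, 0.513]
ft_force: [-0.7, -0.0, -1.7]
width: 0.028
```

Call:
drive_tool:
  motion:
    - [0.2, 0, 0, 0]
    - [0.3, 0, 0, 0]
    - [0.4, 0, 0, 0]
    - [0.5, 0, 0, 0]
    - [0.5, 0, 0, 0]
  force: 10

```text
time: 9.0
ee_pos: [0.6396, -0.3899, 0.0427]
eef_rot: [0.487, 0.513, -0.487, 0.513]
ft_force: [1.4, -1.2, -0.1]
width: 0.0277
```

```bash
cat > two.py <<'E'
import sys
from bench import r
from h import *
n=sys.argv[1]; p=[float(x) for x in sys.argv[2:5]]; w=int(sys.argv[5]) if len(sys.argv)>5 else 50
a=[]
for c in('scene','side'):
    u,v=proj(r.calibration(c),p)[0].astype(int); u=min(max(u,w),511-w); v=min(max(v,w),383-w)
    im=r.camera(c)[v-w:v+w,u-w:u+w][:,:,::-1]; a.append(cv2.resize(im,(390,390),interpolation=cv2.INTER_CUBIC))
cv2.imwrite(f'pics/{n}.png',np.hstack(a))
E
python3 snap.py w8; python3 two.py p9 .64 -.4 .05
```

```text
9.0 [ 0.6396 -0.3899  0.0427] jaw yaw 2.98 tilt [ 0. -0. -1.] w 0.0277 f [ 1.4 -1.2 -0.1] q [ 0.41  0.75  0.12  1.27 -0.09  1.12  0.59]
```

View pics/p9.png

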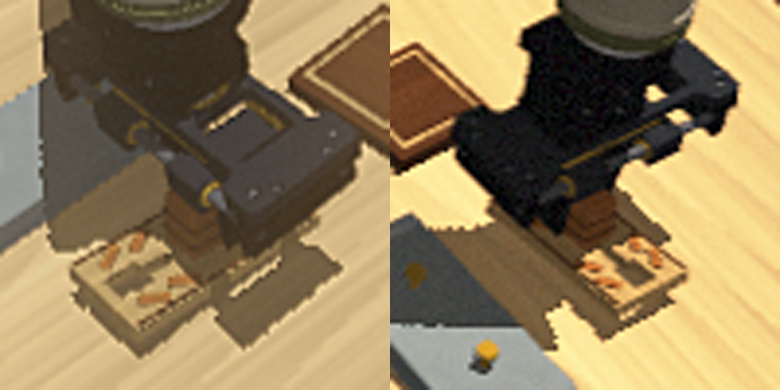

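Call:
drive_tool:
  motion:
    - [0.1, 0, 0, 0]
    - [0.2, 0, 0, 0]
    - [0.3, 0, 0, 0]
    - [0.4, 0, 0, 0]
    - [0.5, 0, 0, 0]
    - [0.6, 0, 0, 0]
  force: 6

```text
time: 9.65
ee_pos: [0.6395, -0.3895, 0.0363]
eef_rot: [0.487, 0.513, -0.487, 0.513]
ft_force: [-0.6, -1.0, -0.1]
width: 0.0278
```

```bash
python3 snap.py w9; python3 two.py p10 .64 -.4 .05
```

```text
9.65 [ 0.6395 -0.3895  0.0363] jaw yaw 3.0 tilt [-0.  0. -1.] w 0.0278 f [-0.6 -1.  -0.1] q [ 0.41  0.76  0.12  1.28 -0.09  1.11  0.59]
```

View pics/p10.png

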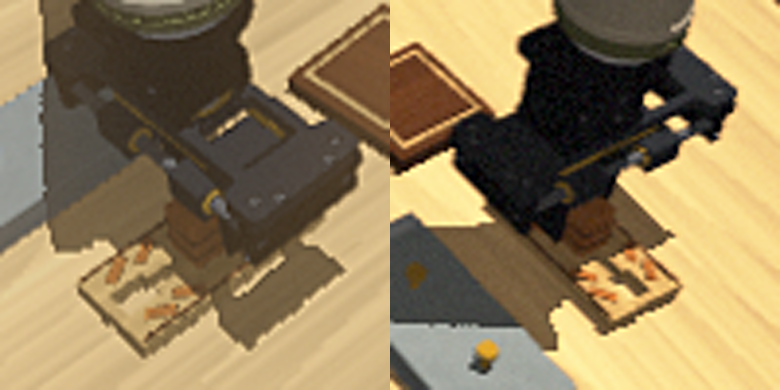

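Call:
drive_tool:
  motion:
    - [0, 0, 0, 0]
    - [0, 0, 0, 0]
    - [0, 0, 0, 0]
    - [0, 0, 0, 0]
    - [0, 0, 0, 0]
    - [0, 0, 0, 0]
  grip: 120

```text
time: 10.3
ee_pos: [0.6396, -0.3896, 0.0367]
eef_rot: [0.487, 0.513, -0.487, 0.513]
ft_force: [0.2, 0.2, -0.1]
width: 0.0452
```

```bash
python3 snap.py w10; python3 two.py p11 .64 -.4 .05
```

```text
10.3 [ 0.6396 -0.3896  0.0367] jaw yaw 3.0 tilt [ 0. -0. -1.] w 0.0452 f [ 0.2  0.2 -0.1] q [ 0.41  0.76  0.12  1.28 -0.09  1.11  0.59]
```

View pics/p11.png

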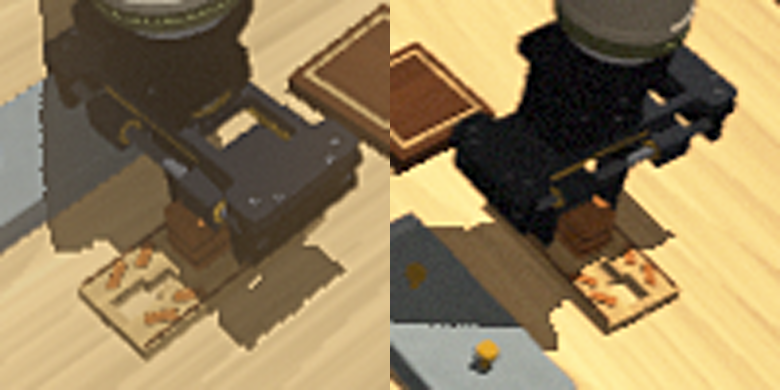

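View pics/w10.png

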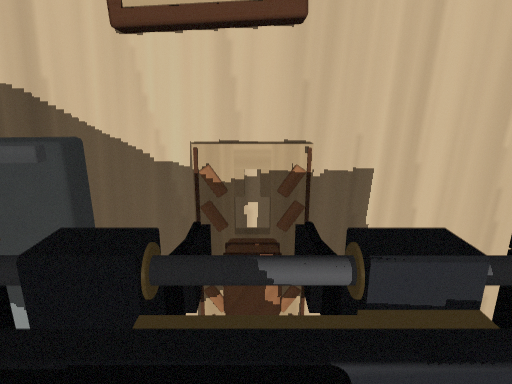

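```bash
python3 - <<'E'
from h import *
t=np.array([.6396,-.3896,.0367])
p=cast(cal('w10'),[(192,142),(312,142)],.010)-t; print(p.round(4),ang(p[0,:2],p[1,:2]))
E
```

```text
[[-0.0339  0.0499 -0.0267]
 [ 0.0285  0.0532 -0.0267]] (np.float64(3.02), np.float64(0.0625))
```

Call:
drive_tool:
  motion:
    - [0, 0, 0.4, 0]
    - [0.1, 0, 0.8, 0]
    - [0.2, 0, 1.2, 0]
    - [0.2, 0, 1.4, 0]
    - [0.2, 0, 1.4, 0]

```text
time: 10.87
ee_pos: [0.6399, -0.4046, 0.0343]
eef_rot: [0.487, 0.513, -0.487, 0.513]
ft_force: [-0.1, 0.1, -0.8]
width: 0.0461
```

Call:
drive_tool:
  motion:
    - [0, 0, 0, 0]
    - [0, 0, 0, 0]
    - [0, 0, 0, 0]
    - [0, 0, 0, 0]
    - [0, 0, 0, 0]
    - [0, 0, 0, 0]
  grip: 255
  force: 30

```text
time: 11.37
ee_pos: [0.6404, -0.4033, 0.0346]
eef_rot: [0.487, 0.513, -0.487, 0.513]
ft_force: [0.7, -0.0, 1.0]
width: 0.0279
```

```bash
python3 snap.py w11
```

```text
11.3667 [ 0.6404 -0.4033  0.0346] jaw yaw 3.01 tilt [ 0.  0. -1.] w 0.0279 f [ 0.7 -0.   1. ] q [ 0.43  0.78  0.12  1.25 -0.1   1.12  0.61]
```

View pics/w11.png

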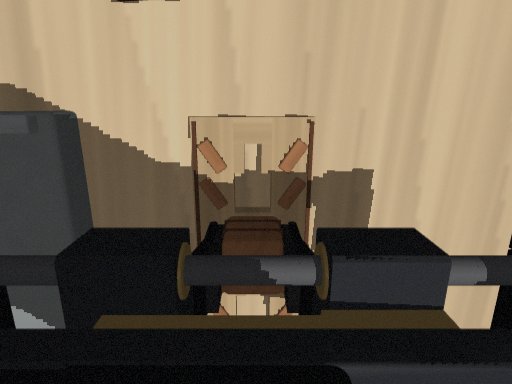

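Call:
drive_tool:
  motion:
    - [-0.5, 0, 0, 0]
    - [-1.5, 0, 0, 0]
    - [-3, 0, 0, 0]
    - [-5, 0, 0, 0]
    - [-7, 0.1, -1, 0]
    - [-8, 0.3, -3, -0.2]
    - [-8, 0.5, -6, -0.5]
    - [-8, 0.8, -9, -0.8]
    - [-8, 1.1, -12.5, -1.1]
    - [-8, 1.4, -16, -1.4]
    - [-8, 1.7, -19.5, -1.7]
    - [-8, 2, -23, -2]
    - [-8, 2.3, -26.5, -2.2]
    - [-8, 2.6, -30, -2.4]
    - [-8, 2.9, -33.5, -2.5]
    - [-8, 3.1, -36.5, -2.5]
    - [-8, 3.3, -39, -2.5]
    - [-8, 3.4, -40.8, -2.5]
    - [-8, 3.4, -41.7, -2.5]
    - [-8, 3.4, -41.7, -2.5]

```text
time: 13.08
ee_pos: [0.6526, 0.0173, 0.1159]
eef_rot: [0.428, 0.563, -0.426, 0.564]
ft_force: [-0.4, 0.3, -1.5]
width: 0.0279
```

```bash
python3 snap.py w12
```

```text
13.0833 [0.6526 0.0173 0.1159] jaw yaw 15.68 tilt [ 0.001  0.001 -1.   ] w 0.0279 f [-0.4  0.3 -1.5] q [-0.08  0.48 -0.02  1.53  0.01  1.13  0.17]
```

View pics/w12.png

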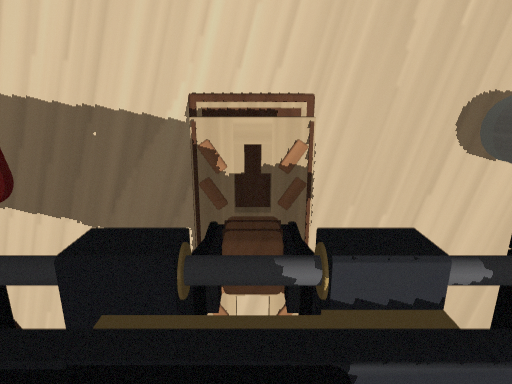

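```bash
python3 - <<'E'
from h import *
t=np.array([.6526,.0173,.1159]); y=np.radians(15.6)
for P,z in(([(189,94.5),(314.5,94.5)],.016),([(188,116),(315,116)],t[2]-.0245)):
    p=(cast(cal('w12'),P,z)-t); f=p@np.array([-np.sin(y),np.cos(y),0]); l=p@np.array([np.cos(y),np.sin(y),0]); print(f.round(4),l.round(4))
E
```

```text
[0.0767 0.0768] [-0.0454  0.0447]
[0.0648 0.0649] [-0.0323  0.0316]
```

Call:
drive_tool:
  motion:
    - [0.5, 0, 0.1, 0]
    - [1.5, 0, 0.2, 0]
    - [2.7, 0, 0.2, 0]
    - [3.9, 0, 0.2, 0]
    - [4.9, 0, 0.2, 0]
    - [5.6, 0, 0.2, 0]
    - [6, 0, 0.2, 0]
    - [6.2, 0, 0.2, 0]
    - [6.3, 0, 0.2, 0]
    - [6.4, 0, 0.2, 0]

```text
time: 13.97
ee_pos: [0.6533, 0.0128, 0.0509]
eef_rot: [0.428, 0.563, -0.428, 0.563]
ft_force: [0.5, -0.3, -2.4]
width: 0.0281
```

Call:
drive_tool:
  motion:
    - [0, 0, -0.1, 0]
    - [0, 0, -0.2, 0]
    - [0.05, 0, -0.2, 0]
    - [0.1, 0, -0.2, 0]
    - [0.1, 0, -0.2, 0]

```text
time: 14.38
ee_pos: [0.6526, 0.0151, 0.0505]
eef_rot: [0.428, 0.563, -0.428, 0.563]
ft_force: [-2.6, 1.5, 4.2]
width: 0.0275
```

Contact (+4 N). Release and rise.

Call:
drive_tool:
  motion:
    - [0, 0, 0, 0]
    - [0, 0, 0, 0]
    - [0, 0, 0, 0]
    - [0, 0, 0, 0]
    - [0, 0, 0, 0]
    - [0, 0, 0, 0]
    - [-0.5, 0, 0, 0]
    - [-2, 0, 0, 0]
    - [-5, 0, 0, 0]
    - [-9, 0, 0, 0]
    - [-13, 0, 0, 0]
    - [-17, 0, 0, 0]
    - [-19, 0, 0, 0]
    - [-19, 0, 0, 0]
  grip: 60

```text
time: 15.55
ee_pos: [0.6546, 0.0147, 0.2465]
eef_rot: [0.43, 0.56, -0.426, 0.565]
ft_force: [0.8, 0.4, 0.1]
width: 0.0667
```

```bash
python3 snap.py w13; python3 - <<'E'
from h import *
im=cv2.imread('pics/w13.png')[60:230,150:370];cv2.imwrite('pics/w13z.png',cv2.resize(im,None,fx=3.4,fy=3.4,interpolation=cv2.INTER_CUBIC))
E
```

```text
15.55 [0.6546 0.0147 0.2465] jaw yaw 15.49 tilt [ 0.01   0.001 -1.   ] w 0.0667 f [0.8 0.4 0.1] q [-0.09  0.39 -0.01  1.38  0.    1.37  0.18]
```

View pics/w13z.png

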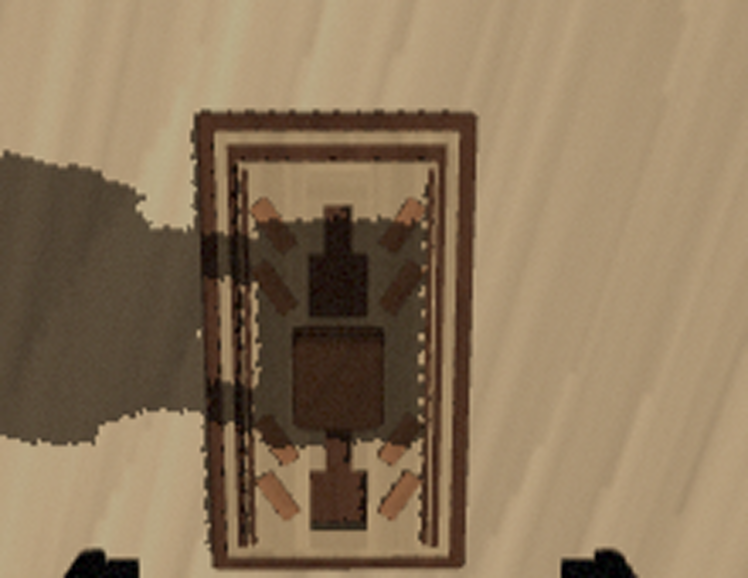

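View pics/w13.png

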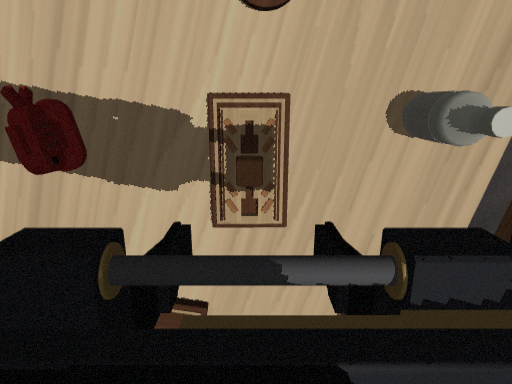

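```bash
python3 - <<'E'
from h import *
o=[150,60]
a=zc('w13',[(197,113),(476,113),(463,567),(214,567)],o,.016); b=zc('w13',[(240,164),(437,164),(437,547),(240,547)],o,.026)
print(a.mean(0),ang(a[3],a[0]),ang(a[2],a[1]),b.mean(0),ang(b[3],b[0]),ang(b[2],b[1]))
E
```

```text
[0.65214338 0.01571717] (np.float64(105.61), np.float64(0.1575)) (np.float64(105.55), np.float64(0.1578)) [0.65301861 0.01373834] (np.float64(103.97), np.float64(0.1302)) (np.float64(106.72), np.float64(0.1304))
```

Call:
drive_tool:
  motion:
    - [0, -3, -0.3, 0]
    - [0, -7, -0.7, 0]
    - [0, -11, -1.2, 0]
    - [0, -15, -1.7, 0]
    - [0, -18.5, -2.2, 0]
    - [0, -21, -2.5, 0]
    - [0, -22.3, -2.6, 0]
    - [0, -22.6, -2.6, 0]
    - [0, -22.6, -2.6, 0]
  grip: 60

```text
time: 16.35
ee_pos: [0.427, -0.0209, 0.2391]
eef_rot: [0.428, 0.563, -0.428, 0.563]
ft_force: [1.4, -0.4, 0.6]
width: 0.0666
```

```bash
python3 snap.py w14; python3 - <<'E'
from h import *
im=cv2.imread('pics/w14.png')[80:230,170:340];im=cv2.convertScaleAbs(im,alpha=2);cv2.imwrite('pics/w14z.png',cv2.resize(im,None,fx=4,fy=4,interpolation=cv2.INTER_CUBIC))
E
```

```text
16.35 [ 0.427  -0.0209  0.2391] jaw yaw 15.48 tilt [-0. -0. -1.] w 0.0666 f [ 1.4 -0.4  0.6] q [-0.04 -0.1  -0.02  1.95 -0.    1.3   0.21]
```

View pics/w14z.png

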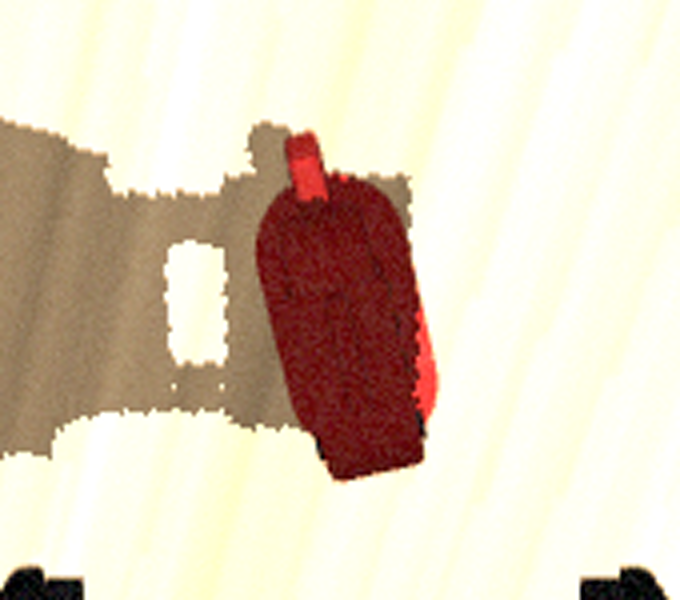

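View pics/w14.png

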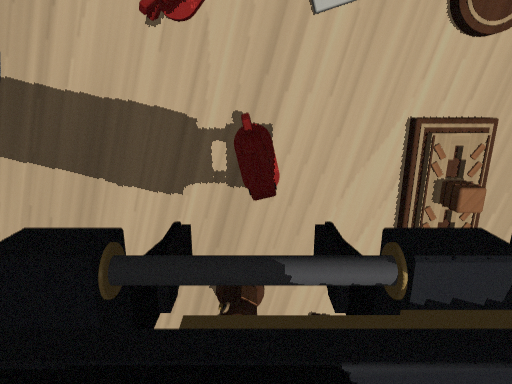

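```bash
python3 - <<'E'
from h import *
im=cv2.imread('pics/w14.png')[100:210,215:300].astype(float);im=np.clip((im-15)*[6,6,2.5],0,255).astype('uint8');cv2.imwrite('pics/w14y.png',cv2.resize(im,None,fx=5.4,fy=5.4,interpolation=cv2.INTER_CUBIC))
E
```

```text
(no output)
```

View pics/w14y.png

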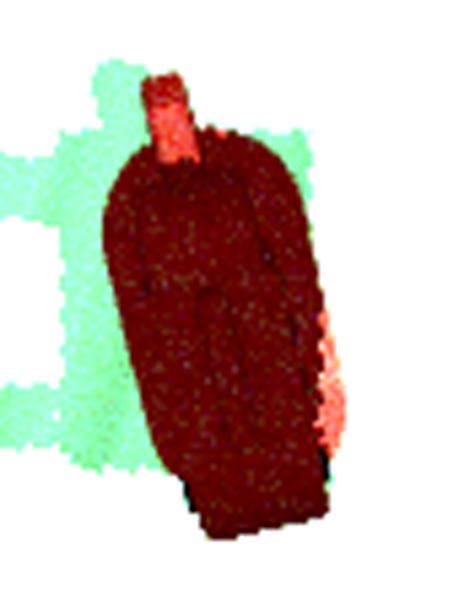

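```bash
python3 - <<'E'
from h import *
o=[215,100]
q=zc('w14',[(106,222),(160,460),(303,205),(347,400),(210,128),(208,540),(328,515)],o,.010,5.4)
print(q.round(4),ang(q[1],q[0]),ang(q[3],q[2]))
for th in (115,117,119,120):
    a=np.radians(th);u=np.array([np.cos(a),np.sin(a)]);n=np.array([-u[1],u[0]])
    print(th,(q@n).round(4),(q@u).round(4), (((q[0]@n+q[1]@n)/2+(q[2]@n+q[3]@n)/2)/2*n+(q[4]@u-.042)*u).round(4))
h=zc('w14',[(208,540),(328,515)],o,.06,5.4); print(h,ang(h[0],h[1]))
E
```

```text
[[ 0.3991  0.0009]
 [ 0.4236 -0.0462]
 [ 0.4382  0.0155]
 [ 0.4593 -0.0223]
 [ 0.4151  0.0256]
 [ 0.4387 -0.061 ]
 [ 0.4627 -0.0483]] (np.float64(117.51), np.float64(0.0531)) (np.float64(119.11), np.float64(0.0433))
115 [-0.3621 -0.3644 -0.4037 -0.4068 -0.387  -0.3718 -0.3989] [-0.1678 -0.2209 -0.1712 -0.2143 -0.1522 -0.2407 -0.2394] [ 0.4303 -0.0136]
117 [-0.356  -0.3565 -0.3975 -0.3991 -0.3815 -0.3632 -0.3903] [-0.1803 -0.2335 -0.1851 -0.2284 -0.1656 -0.2535 -0.2532] [ 0.4304 -0.0137]
119 [-0.3495 -0.3481 -0.3908 -0.3909 -0.3754 -0.3541 -0.3813] [-0.1927 -0.2458 -0.1989 -0.2422 -0.1788 -0.2661 -0.2666] [ 0.4305 -0.0138]
120 [-0.3461 -0.3438 -0.3873 -0.3866 -0.3723 -0.3494 -0.3766] [-0.1987 -0.2518 -0.2057 -0.249  -0.1854 -0.2722 -0.2732] [ 0.4306 -0.0139]
[[ 0.43457945 -0.04626965]
 [ 0.45538062 -0.0352999 ]] (np.float64(27.81), np.float64(0.0235))
```

Call:
drive_tool:
  motion:
    - [2, 0.5, -0.6, -1.3]
    - [5, 0.5, -0.6, -2.5]
    - [8.5, 0.5, -0.6, -2.5]
    - [12, 0.5, -0.6, -2.5]
    - [15, 0.5, -0.6, -2.5]
    - [17.5, 0.5, -0.6, -2.5]
    - [18.8, 0.5, -0.6, -2.5]
    - [19.2, 0.5, -0.6, -2.5]
    - [19.2, 0.5, -0.6, -2.5]

```text
time: 17.15
ee_pos: [0.4306, -0.0133, 0.0463]
eef_rot: [0.364, 0.607, -0.365, 0.605]
ft_force: [-0.3, -0.6, -0.3]
width: 0.0669
```

```bash
python3 snap.py w15
```

```text
17.15 [ 0.4306 -0.0133  0.0463] jaw yaw 28.03 tilt [-0.003 -0.    -1.   ] w 0.0669 f [-0.3 -0.6 -0.3] q [-0.06  0.14 -0.02  2.15  0.    0.85  0.41]
```

View pics/w15.png

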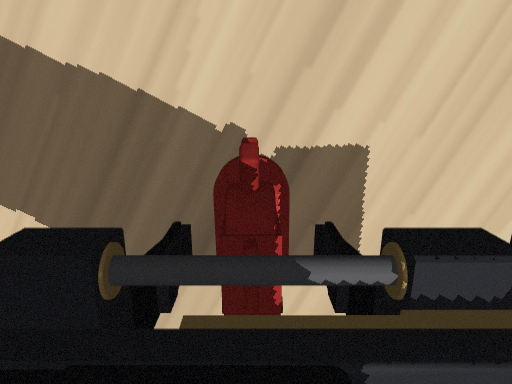

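Call:
drive_tool:
  motion:
    - [0, 0, 0, 0]
    - [0, 0, 0, 0]
    - [0, 0, 0, 0]
    - [0, 0, 0, 0]
    - [0, 0, 0, 0]
    - [0, 0, 0, 0]
    - [0, 0, 0, 0]
    - [0, 0, 0, 0]
    - [0, 0, 0, 0]
  grip: 255
  force: 25

```text
time: 17.95
ee_pos: [0.4309, -0.0136, 0.0477]
eef_rot: [0.364, 0.606, -0.364, 0.606]
ft_force: [-0.4, 0.1, 2.4]
width: 0.026
```

```bash
python3 - <<'E'
from bench import r
from h import *
im=cv2.imread('pics/scene0.png')[165:210,300:350];cv2.imwrite('pics/l0.png',np.hstack([cv2.resize(im,None,fx=7,fy=7,interpolation=cv2.INTER_CUBIC),cv2.resize(cv2.imread('pics/side0.png')[135:180,220:270],None,fx=7,fy=7,interpolation=cv2.INTER_CUBIC)]))
E
```

```text
(no output)
```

View pics/l0.png

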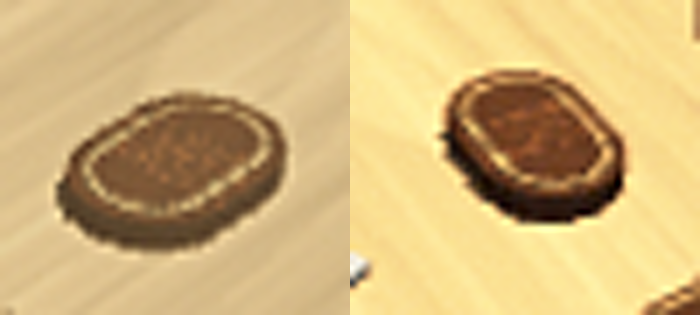

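Call:
drive_tool:
  motion:
    - [-0.4, 0, 0, 0]
    - [-1.2, 0, 0, 0]
    - [-3, 0, 0, 0]
    - [-5.5, 0, 0, 0]
    - [-8.5, 0.5, -0.3, 0]
    - [-11.5, 1.8, -0.9, 0]
    - [-14, 4, -2, 0]
    - [-15, 6.8, -3.2, 0]
    - [-15, 10, -4.7, 0]
    - [-15, 13, -6.1, 0]
    - [-15, 16, -7.5, 0]
    - [-15, 19, -8.9, 0]
    - [-15, 22, -10.3, 0]
    - [-15, 24.5, -11.5, 0]
    - [-15, 26.5, -12.4, 0]
    - [-15, 27.3, -12.8, 0]
    - [-15, 27.4, -12.9, 0]
    - [-15, 27.4, -12.9, 0]

```text
time: 19.45
ee_pos: [0.6119, 0.2285, 0.1975]
eef_rot: [0.364, 0.606, -0.364, 0.606]
ft_force: [0.2, 0.3, -0.3]
width: 0.0259
```

```bash
python3 snap.py w16; python3 - <<'E'
from h import *
im=cv2.imread('pics/w16.png')[60:260,130:370];cv2.imwrite('pics/w16z.png',cv2.resize(im,None,fx=3,fy=3,interpolation=cv2.INTER_CUBIC))
E
```

```text
19.45 [0.6119 0.2285 0.1975] jaw yaw 28.0 tilt [-0.001 -0.001 -1.   ] w 0.0259 f [ 0.2  0.3 -0.3] q [-0.32  0.42 -0.14  1.43  0.06  1.29  0.02]
```

View pics/w16z.png

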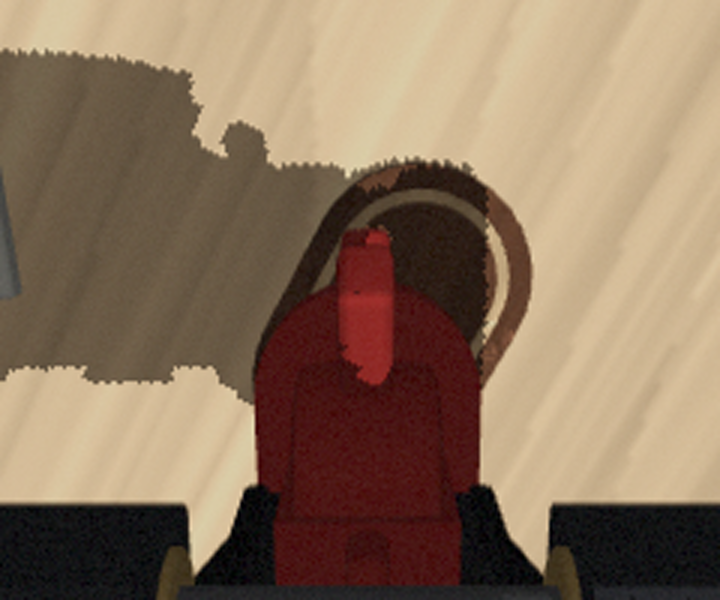

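```bash
python3 - <<'E'
from h import *
o=[130,60]
e=zc('w16',[(258,355),(272,325),(300,268),(330,213)],o,.016,3); print('left',e.round(4),ang(e[0],e[3]),ang(e[0],e[2]),ang(e[1],e[3]))
e2=zc('w16',[(487,387),(512,340),(526,310)],o,.016,3); print('right',ang(e2[0],e2[1]),ang(e2[0],e2[2]))
a=zc('w16',[(365,178),(390,167),(430,162),(465,172),(490,190),(513,215),(526,242),(531,275)],o,.016,3)
A=np.c_[2*a,np.ones(len(a))];s=np.linalg.lstsq(A,(a**2).sum(1),rcond=None)[0];c=s[:2];print(c,np.sqrt(s[2]+c@c))
for th in(80,85,90,95,100):
    t=np.radians(th);n=np.array([-np.sin(t),np.cos(t)]);print(th,e@n-c@n,e2@n-c@n, c-.02*np.array([np.cos(t),np.sin(t)]))
# initial scene views: contour PCA
from bench import r
for nme,(y0,y1,x0,x1) in {'scene':(170,206,305,345),'side':(140,172,228,263)}.items():
    im=cv2.imread(f'pics/{nme}0.png'); 
    hsv=cv2.cvtColor(im,cv2.COLOR_BGR2HSV)
    print(nme, im[188 if nme=='scene' else 155,324 if nme=='scene' else 246])
E
```

```text
left [[0.5801 0.207 ]
 [0.5796 0.2186]
 [0.5792 0.2403]
 [0.5797 0.2612]] (np.float64(90.35), np.float64(0.0542)) (np.float64(91.42), np.float64(0.0334)) (np.float64(89.86), np.float64(0.0426))
right (np.float64(92.34), np.float64(0.0184)) (np.float64(93.49), np.float64(0.0296))
[0.61571955 0.25587792] 0.03757736587092543
80 [0.02663361 0.02907841 0.03324348 0.03636656] [-0.04238436 -0.0384506  -0.03547279] [0.61224658 0.23618177]
85 [0.03126984 0.03271502 0.03500263 0.0363195 ] [-0.04093689 -0.03858583 -0.03656302] [0.61397643 0.23595403]
90 [0.03566809 0.03610264 0.0364954  0.03599603] [-0.03917787 -0.0384274  -0.03737498] [0.61571955 0.23587792]
95 [0.03979489 0.0392155  0.03771041 0.0353986 ] [-0.03712068 -0.03797651 -0.03790249] [0.61746266 0.23595403]
100 [0.04361882 0.04202991 0.03863843 0.03453178] [-0.03478098 -0.0372366  -0.03814154] [0.61919251 0.23618177]
scene [ 54  89 125]
side [ 45  85 150]
```

Call:
drive_tool:
  motion:
    - [0, 0.2, 0, 1.2]
    - [0, 0.4, -0.1, 2.5]
    - [0, 0.6, -0.2, 3.8]
    - [0, 0.6, -0.2, 4.9]
    - [0, 0.6, -0.2, 5.3]
    - [0, 0.6, -0.2, 5.3]
    - [0, 0.6, -0.2, 5.3]

```text
time: 20.08
ee_pos: [0.6164, 0.2323, 0.1981]
eef_rot: [0.493, 0.506, -0.493, 0.507]
ft_force: [0.2, -0.0, -1.7]
width: 0.0257
```

```bash
python3 snap.py w17; python3 - <<'E'
from h import *
im=cv2.imread('pics/w17.png')[60:260,130:370];cv2.imwrite('pics/w17z.png',cv2.resize(im,None,fx=3,fy=3,interpolation=cv2.INTER_CUBIC))
E
```

```text
20.0833 [0.6164 0.2323 0.1981] jaw yaw 1.52 tilt [ 0. -0. -1.] w 0.0257 f [ 0.2 -0.  -1.7] q [-0.38  0.43 -0.07  1.42  0.03  1.29 -0.42]
```

View pics/w17z.png

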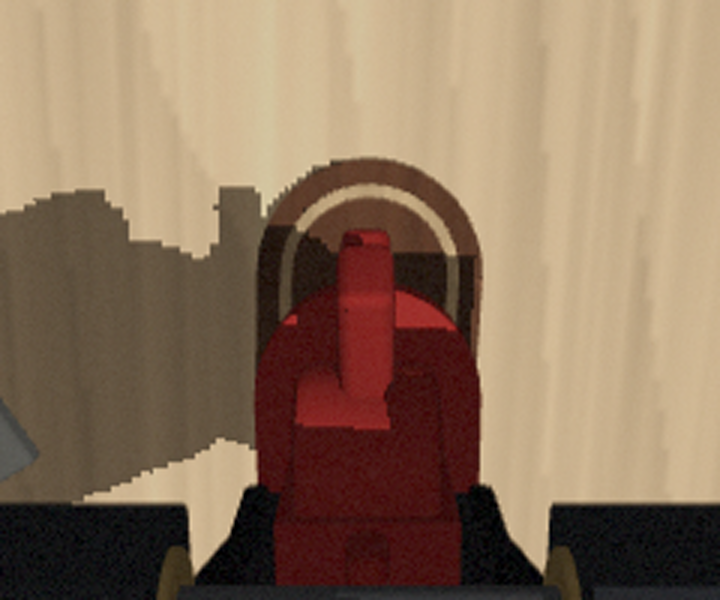

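```bash
python3 - <<'E'
from h import *
o=[130,60]
p=zc('w17',[(369,157),(257,280),(481,280)],o,.016,3);f=zc('w17',[(367.5,289),(255,400),(480,400)],o,.1604,3)
print(p.round(4),f.round(4),'centres',p[0]-[-.0265*.058,.058],f[0]-[-.0265*.042,.042])
E
```

```text
[[0.6151 0.294 ]
 [0.5786 0.2529]
 [0.6538 0.2549]] [[0.6154 0.2747]
 [0.5943 0.2525]
 [0.6377 0.2537]] centres [0.6166857  0.23601591] [0.61653123 0.23266791]
```

Call:
drive_tool:
  motion:
    - [1, 0, -0.1, 0]
    - [3, 0, -0.3, 0]
    - [5.5, 0, -0.3, 0]
    - [8, 0, -0.3, 0]
    - [10, 0, -0.3, 0]
    - [11.5, 0, -0.3, 0]
    - [12.5, 0, -0.3, 0]
    - [13, 0, -0.3, 0]
    - [13.2, 0, -0.3, 0]
    - [13.3, 0, -0.3, 0]
    - [13.3, 0, -0.3, 0]

```text
time: 21.05
ee_pos: [0.617, 0.2367, 0.0654]
eef_rot: [0.494, 0.506, -0.493, 0.507]
ft_force: [0.4, 0.2, -1.4]
width: 0.0257
```

```bash
python3 snap.py w18
```

```text
21.05 [0.617  0.2367 0.0654] jaw yaw 1.51 tilt [ 0.001  0.001 -1.   ] w 0.0257 f [ 0.4  0.2 -1.4] q [-0.38  0.55 -0.07  1.54  0.04  1.05 -0.44]
```

View pics/w18.png

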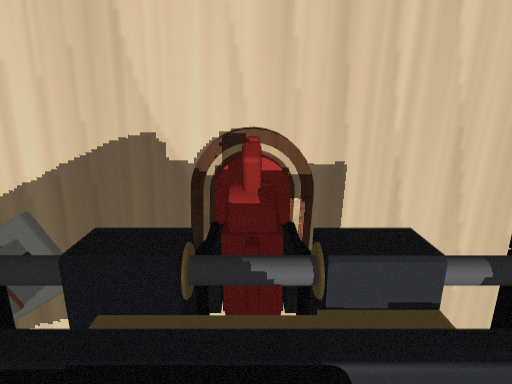

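```bash
python3 - <<'E'
from h import *
p=cast(cal('w18'),[(252,127.5)],.016);f=cast(cal('w18'),[(252,150)],.0277);print(p-f, p[0,1]-.058,f[0,1]-.042)
E
```

```text
[[-0.00031493  0.0114539  -0.0117    ]] 0.23601197449023958 0.2405580737522834
```

```bash
python3 - <<'E'
from h import *
im=cv2.imread('pics/w18.png')[120:230,185:320];im=cv2.convertScaleAbs(im,alpha=2);cv2.imwrite('pics/w18z.png',cv2.resize(im,None,fx=5,fy=5,interpolation=cv2.INTER_CUBIC))
E
```

```text
(no output)
```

View pics/w18z.png

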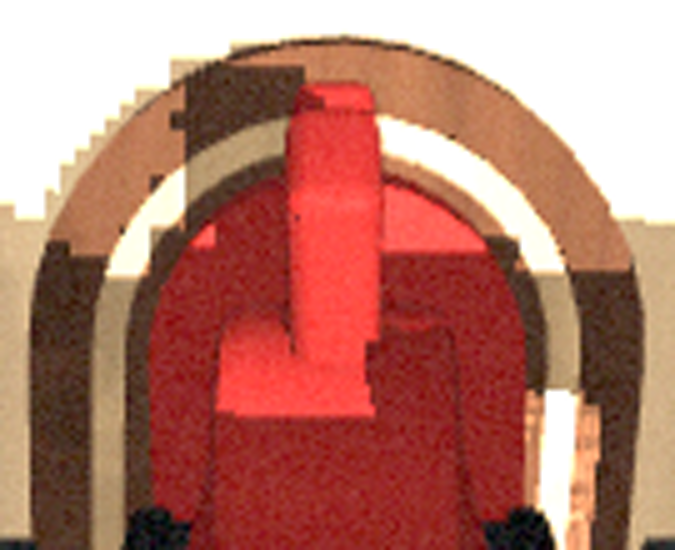

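Call:
drive_tool:
  motion:
    - [0, 0, 0.1, 0]
    - [0.1, 0, 0.2, 0]
    - [0.15, 0, 0.2, 0]
    - [0.2, 0, 0.2, 0]
    - [0.2, 0, 0.2, 0]

```text
time: 21.52
ee_pos: [0.617, 0.2343, 0.0638]
eef_rot: [0.494, 0.506, -0.493, 0.507]
ft_force: [-3.9, -1.8, 6.3]
width: 0.0255
```

Call:
drive_tool:
  motion:
    - [0, 0, 0, 0]
    - [0, 0, 0, 0]
    - [0, 0, 0, 0]
    - [0, 0, 0, 0]
    - [0, 0, 0, 0]
    - [-0.5, 0, 0, 0]
    - [-2, 0, 0, 0]
    - [-5, 0, 0, 0]
    - [-9, 0, 0, 0]
    - [-13, 0, 0, 0]
    - [-16.5, 0, 0, 0]
    - [-17.5, 0, 0, 0]
    - [-17.5, 0, 0, 0]
  grip: 60

```text
time: 22.6
ee_pos: [0.618, 0.2352, 0.2424]
eef_rot: [0.496, 0.506, -0.491, 0.507]
ft_force: [0.0, 0.4, -0.3]
width: 0.0664
```

```bash
python3 snap.py w19
```

```text
22.6 [0.618  0.2352 0.2424] jaw yaw 1.49 tilt [ 0.007  0.003 -1.   ] w 0.0664 f [ 0.   0.4 -0.3] q [-0.38  0.41 -0.07  1.36  0.03  1.37 -0.43]
```

View pics/w19.png

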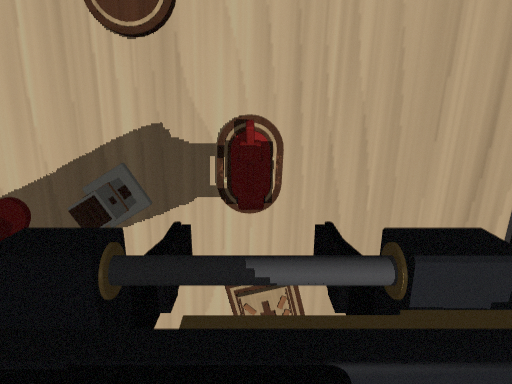

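Call:
drive_tool:
  motion:
    - [0, -3, 0.8, 0]
    - [0, -7, 1.9, 0]
    - [0, -11, 3, 0]
    - [0, -14, 4, 0]
    - [0, -16, 4.5, 0]
    - [0, -16.4, 4.6, 0]
    - [0, -16.4, 4.6, 0]
    - [0, -16.4, 4.6, 0]

```text
time: 23.32
ee_pos: [0.454, 0.1842, 0.2369]
eef_rot: [0.493, 0.507, -0.494, 0.506]
ft_force: [0.5, 0.5, 0.2]
width: 0.0663
```

```bash
python3 snap.py w20; python3 - <<'E'
from h import *
im=cv2.imread('pics/w20.png')[80:230,170:340];im=cv2.convertScaleAbs(im,alpha=1.3);cv2.imwrite('pics/w20z.png',cv2.resize(im,None,fx=4,fy=4,interpolation=cv2.INTER_CUBIC))
E
```

```text
23.3167 [0.454  0.1842 0.2369] jaw yaw 1.5 tilt [-0.001 -0.    -1.   ] w 0.0663 f [0.5 0.5 0.2] q [-0.38  0.04 -0.11  1.81  0.    1.29 -0.46]
```

View pics/w20z.png

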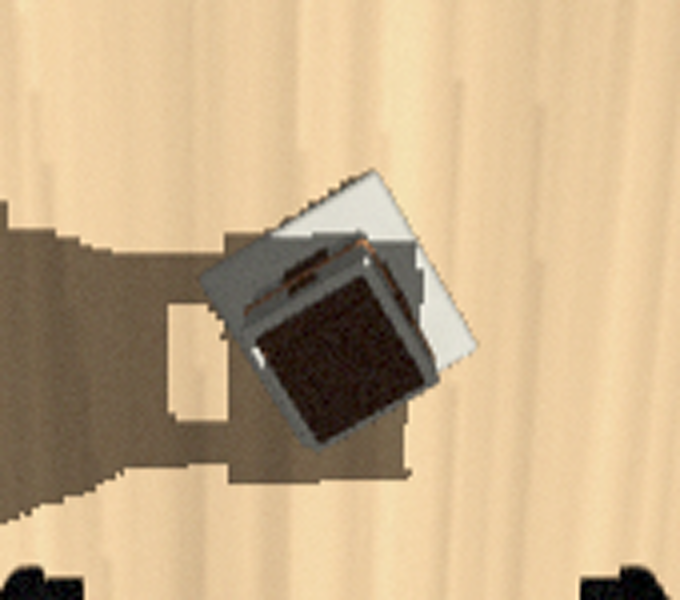

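```bash
python3 - <<'E'
from h import *
q=zc('w20',[(201,278),(375,170),(478,347)],[170,80],.010,4);print(q.round(4),ang(q[0],q[1]),ang(q[1],q[2]),(q[0]+q[2])/2)
E
```

```text
[[0.4162 0.2023]
 [0.4648 0.2339]
 [0.4964 0.1844]] (np.float64(32.97), np.float64(0.058)) (np.float64(-57.42), np.float64(0.0587)) [0.45631766 0.19336765]
```

Call:
drive_tool:
  motion:
    - [1.5, 0.1, -0.4, -1.4]
    - [3, 0.2, -0.9, -2.8]
    - [5, 0.25, -0.9, -4.2]
    - [7, 0.25, -0.9, -5.5]
    - [10, 0.25, -0.9, -6.3]
    - [13, 0.25, -0.9, -6.3]
    - [16, 0.25, -0.9, -6.3]
    - [18.2, 0.25, -0.9, -6.3]
    - [19, 0.25, -0.9, -6.3]
    - [19, 0.25, -0.9, -6.3]

```text
time: 24.2
ee_pos: [0.4553, 0.1929, 0.0453]
eef_rot: [0.336, 0.622, -0.339, 0.62]
ft_force: [0.5, -0.2, 1.4]
width: 0.0667
```

```bash
python3 snap.py w21
```

```text
24.2 [0.4553 0.1929 0.0453] jaw yaw 33.0 tilt [-0.004 -0.002 -1.   ] w 0.0667 f [ 0.5 -0.2  1.4] q [-0.37  0.27 -0.13  1.99  0.04  0.89  0.05]
```

View pics/w21.png

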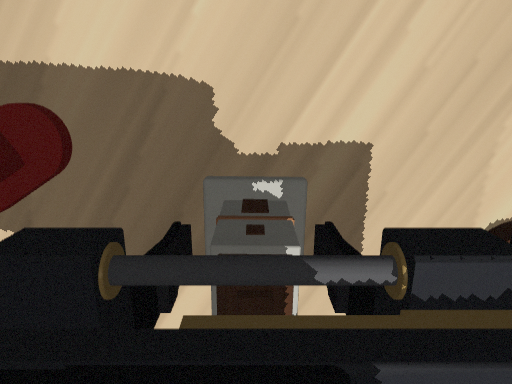

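Call:
drive_tool:
  motion:
    - [0, 0.15, 0, 0]
    - [0, 0.15, 0, 0]
    - [0, 0.15, 0, 0]
    - [0, 0.15, 0, 0]
    - [0, 0.15, 0, 0]
    - [0, 0.15, 0, 0]
    - [0, 0.15, 0, 0]
    - [0, 0.15, 0, 0]
    - [0, 0.15, 0, 0]
  grip: 255
  force: 25

```text
time: 25.0
ee_pos: [0.4575, 0.1941, 0.048]
eef_rot: [0.338, 0.621, -0.337, 0.621]
ft_force: [-3.0, -0.7, 5.9]
width: 0.0359
```

Call:
drive_tool:
  motion:
    - [-0.4, 0, 0, 0]
    - [-1.2, 0, 0, 0]
    - [-3, 0, 0, 0]
    - [-5.5, 0, 0, 0]
    - [-8.5, -0.1, 0.5, 0]
    - [-11.5, -0.5, 2, 0]
    - [-14, -1.1, 4.5, 0.5]
    - [-15, -1.9, 8, 1]
    - [-15, -2.8, 11.5, 1.5]
    - [-15, -3.6, 15, 2]
    - [-15, -4.5, 18.5, 2.5]
    - [-15, -5.3, 22, 3]
    - [-15, -6.2, 25.5, 3.5]
    - [-15, -7, 29, 4]
    - [-15, -7.9, 32.5, 4.5]
    - [-15, -8.7, 36, 5]
    - [-15, -9.5, 39.2, 5.5]
    - [-15, -10.2, 42, 5.5]
    - [-15, -10.6, 43.8, 5.5]
    - [-15, -10.8, 44.5, 5.5]

```text
time: 26.67
ee_pos: [0.6089, -0.2414, 0.1976]
eef_rot: [0.476, 0.522, -0.477, 0.523]
ft_force: [-0.0, 0.5, -0.7]
width: 0.0358
```

Call:
drive_tool:
  motion:
    - [0, 0, 0, 0]
    - [0, 0, 0, 0]
    - [0, 0, 0, 0]

```text
time: 26.92
ee_pos: [0.6092, -0.2359, 0.1978]
eef_rot: [0.475, 0.524, -0.475, 0.524]
ft_force: [-0.3, 0.5, -1.8]
width: 0.036
```

```bash
python3 snap.py w22; python3 - <<'E'
from h import *
im=cv2.imread('pics/w22.png')[60:260,130:370];cv2.imwrite('pics/w22z.png',cv2.resize(im,None,fx=3,fy=3,interpolation=cv2.INTER_CUBIC))
E
```

```text
26.9167 [ 0.6092 -0.2359  0.1978] jaw yaw 5.61 tilt [ 0.     0.001 -1.   ] w 0.036 f [-0.3  0.5 -1.8] q [ 0.13  0.42  0.23  1.45 -0.1   1.28  0.47]
```

View pics/w22z.png

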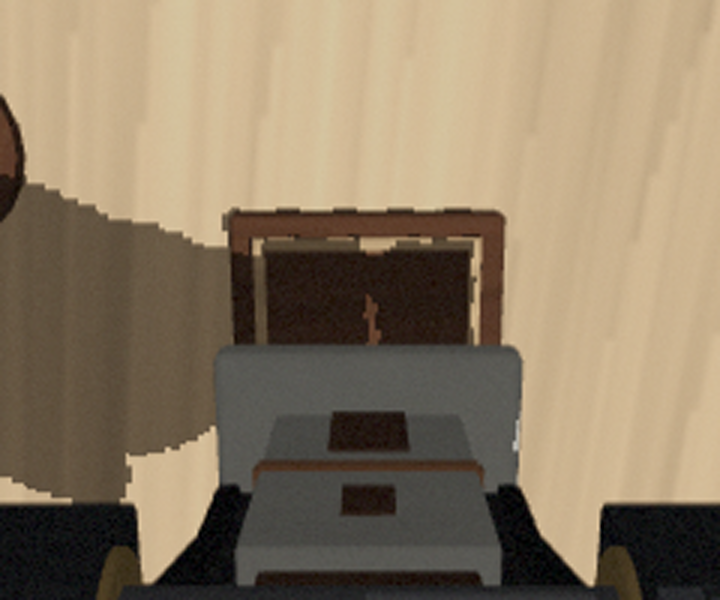

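```bash
python3 - <<'E'
from h import *
o=[130,60];t=np.array([.6092,-.2359]);y=np.radians(5.6)
M=np.array([[np.cos(y),np.sin(y)],[-np.sin(y),np.cos(y)]])
for P,z in(([(229,211),(505,211)],.016),([(216,347),(521,347)],.1978-.048+.010)):
    q=(zc('w22',P,o,z,3)-t)@M.T; print(q.round(4), q.mean(0))
E
```

```text
[[-0.0458  0.0448]
 [ 0.0451  0.0448]] [-0.00035302  0.04480349]
[[-0.0287  0.0313]
 [ 0.0293  0.0314]] [0.00028673 0.03133557]
```

Call:
drive_tool:
  motion:
    - [1, 0, 0.1, 0]
    - [3, 0, 0.2, 0]
    - [5.5, 0, 0.2, 0]
    - [8, 0, 0.2, 0]
    - [10, 0, 0.2, 0]
    - [11.5, 0, 0.2, 0]
    - [12.5, 0, 0.2, 0]
    - [13, 0, 0.2, 0]
    - [13.1, 0, 0.2, 0]
    - [13.1, 0, 0.2, 0]

```text
time: 27.8
ee_pos: [0.6096, -0.2398, 0.067]
eef_rot: [0.475, 0.523, -0.475, 0.524]
ft_force: [0.2, 0.2, -2.4]
width: 0.036
```

```bash
python3 snap.py w23; python3 - <<'E'
from h import *
im=cv2.imread('pics/w23.png')[110:260,160:345];cv2.imwrite('pics/w23z.png',cv2.resize(im,None,fx=4,fy=4,interpolation=cv2.INTER_CUBIC))
E
```

```text
27.8 [ 0.6096 -0.2398  0.067 ] jaw yaw 5.51 tilt [ 0.001 -0.    -1.   ] w 0.036 f [ 0.2  0.2 -2.4] q [ 0.15  0.54  0.21  1.57 -0.13  1.05  0.49]
```

View pics/w23z.png

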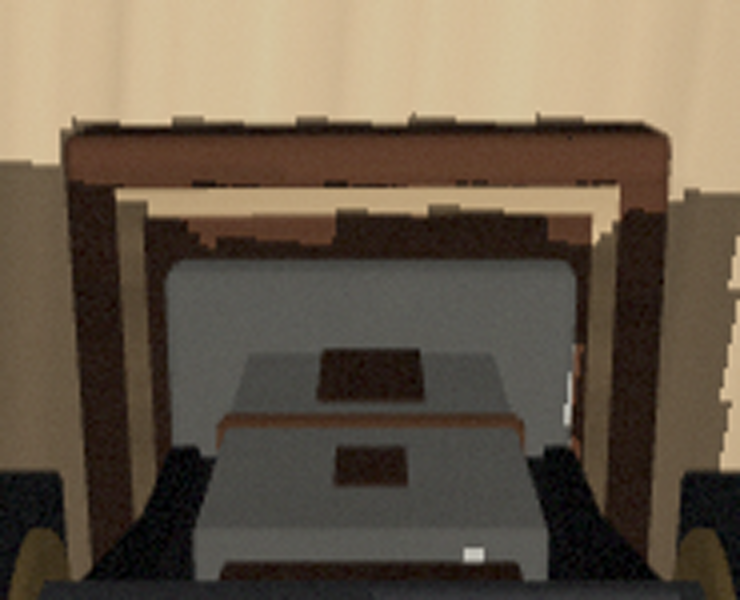

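```bash
python3 - <<'E'
from h import *
o=[160,110];t=np.array([.6096,-.2398]);y=np.radians(5.5)
M=np.array([[np.cos(y),np.sin(y)],[-np.sin(y),np.cos(y)]])
for P,z in(([(66,133),(668,135)],.016),([(166,260),(577,260)],.067-.048+.010)):
    q=(zc('w23',P,o,z,4)-t)@M.T; print(q.round(4), q.mean(0))
E
```

```text
[[-0.0452  0.0481]
 [ 0.0444  0.0479]] [-0.00039118  0.04799157]
[[-0.029   0.0317]
 [ 0.0296  0.0317]] [0.000288   0.03169679]
```

Call:
drive_tool:
  motion:
    - [0.1, 0, 0, 0]
    - [0.2, 0, 0, 0]
    - [0.25, 0, 0, 0]
    - [0.25, 0, 0, 0]

```text
time: 28.18
ee_pos: [0.6094, -0.2399, 0.0642]
eef_rot: [0.475, 0.523, -0.475, 0.524]
ft_force: [-0.3, 0.2, -1.3]
width: 0.0359
```

Call:
drive_tool:
  motion:
    - [0.05, 0, 0, 0]
    - [0.1, 0, 0, 0]
    - [0.1, 0, 0, 0]

```text
time: 28.43
ee_pos: [0.6094, -0.24, 0.0641]
eef_rot: [0.476, 0.523, -0.475, 0.523]
ft_force: [-3.7, 2.4, 7.1]
width: 0.036
```

Call:
drive_tool:
  motion:
    - [0, 0, 0, 0]
    - [0, 0, 0, 0]
    - [0, 0, 0, 0]
    - [0, 0, 0, 0]
    - [0, 0, 0, 0]
    - [-0.5, 0, 0, 0]
    - [-2, 0, 0, 0]
    - [-5, 0, 0, 0]
    - [-9, 0, 0, 0]
    - [-13, 0, 0, 0]
    - [-16.5, -1, -0.5, 0]
    - [-17.6, -4, -1.8, 0]
    - [-17.6, -8, -3.6, 0]
    - [-17.6, -11.5, -5.2, 0]
    - [-17.6, -14, -6.4, 0]
    - [-17.6, -14.8, -6.8, 0]
    - [-17.6, -14.8, -6.8, 0]
  grip: 60

```text
time: 29.85
ee_pos: [0.4542, -0.186, 0.2401]
eef_rot: [0.476, 0.523, -0.475, 0.524]
ft_force: [0.9, 0.0, -0.3]
width: 0.0664
```

```bash
python3 snap.py w24
```

```text
29.85 [ 0.4542 -0.186   0.2401] jaw yaw 5.5 tilt [ 0.002  0.    -1.   ] w 0.0664 f [ 0.9  0.  -0.3] q [ 0.08  0.03  0.22  1.82 -0.01  1.29  0.4 ]
```

View pics/w24.png

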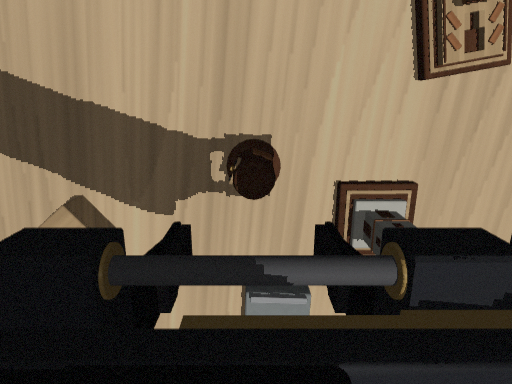

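```bash
python3 - <<'E'
from h import *
im=cv2.imread('pics/w24.png')[125:210,210:300];im=cv2.convertScaleAbs(im,alpha=2.5);cv2.imwrite('pics/w24z.png',cv2.resize(im,None,fx=6,fy=6,interpolation=cv2.INTER_CUBIC))
print(cast(cal('w24'),[(254,166)],.01))
E
```

```text
[[ 0.45641859 -0.18675582  0.01      ]]
```

View pics/w24z.png

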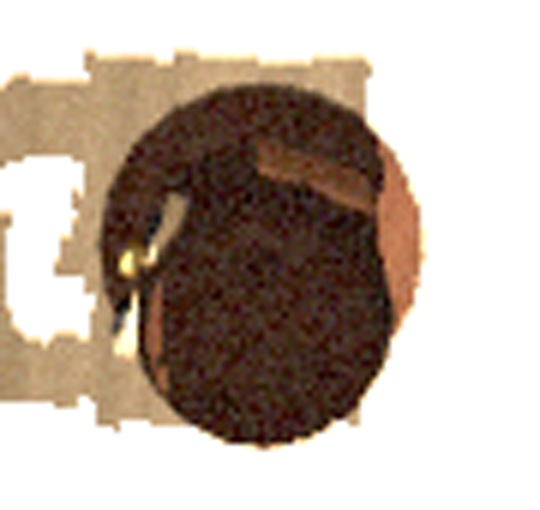

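Call:
drive_tool:
  motion:
    - [1.5, 0.2, 0.1, 0]
    - [4, 0.2, 0.1, 0]
    - [8, 0.2, 0.1, 0]
    - [12, 0.2, 0.1, 0]
    - [15.5, 0.2, 0.1, 0]
    - [18, 0.2, 0.1, 0]
    - [19.2, 0.2, 0.1, 0]
    - [19.4, 0.2, 0.1, 0]
    - [19.4, 0.2, 0.1, 0]

```text
time: 30.65
ee_pos: [0.458, -0.1875, 0.0443]
eef_rot: [0.475, 0.524, -0.476, 0.523]
ft_force: [0.5, -0.1, -0.2]
width: 0.0665
```

```bash
python3 snap.py w25
```

```text
30.65 [ 0.458  -0.1875  0.0443] jaw yaw 5.5 tilt [-0.002 -0.    -1.   ] w 0.0665 f [ 0.5 -0.1 -0.2] q [ 0.1   0.26  0.22  2.01 -0.07  0.87  0.45]
```

View pics/w25.png

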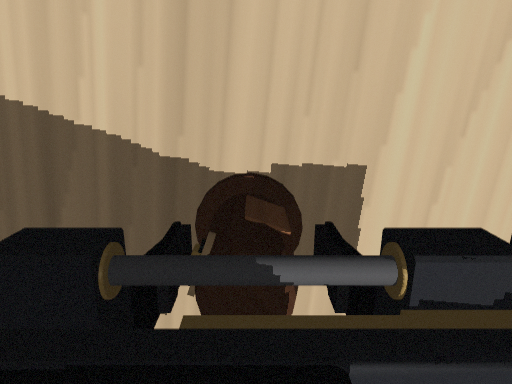

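Call:
drive_tool:
  motion:
    - [0, -0.2, 0, 0]
    - [0, -0.2, 0, 0]
    - [0, -0.2, 0, 0]
    - [0, -0.2, 0, 0]
    - [0, -0.2, 0, 0]
    - [0, -0.2, 0, 0]
    - [0, -0.2, 0, 0]
  grip: 255
  force: 25

```text
time: 31.28
ee_pos: [0.456, -0.1874, 0.0456]
eef_rot: [0.476, 0.523, -0.475, 0.524]
ft_force: [-1.9, 0.5, 5.3]
width: 0.0436
```

```bash
python3 snap.py w26; python3 two.py p26 .456 -.187 .06 45
```

```text
31.2833 [ 0.456  -0.1874  0.0456] jaw yaw 5.5 tilt [ 0.001 -0.    -1.   ] w 0.0436 f [-1.9  0.5  5.3] q [ 0.1   0.26  0.22  2.02 -0.07  0.87  0.45]
```

View pics/p26.png

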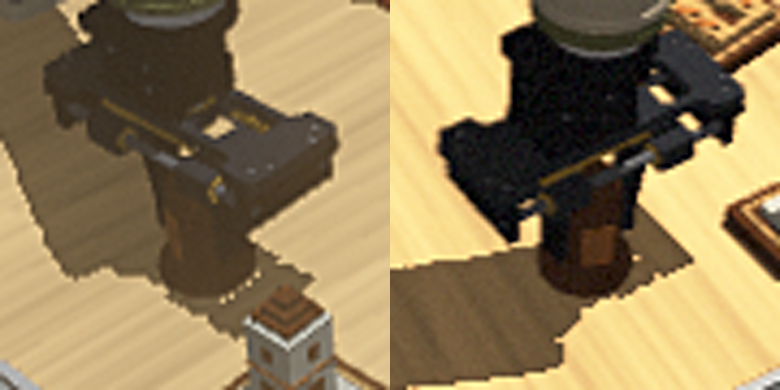

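View pics/w26.png

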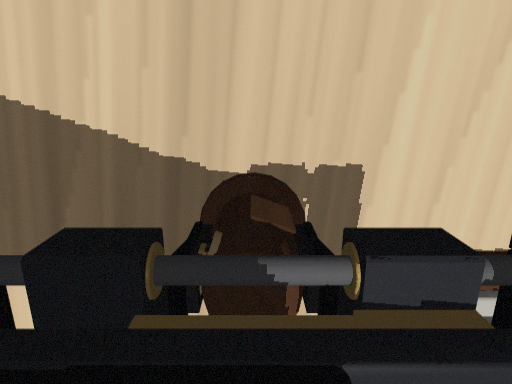

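Call:
drive_tool:
  motion:
    - [-0.4, 0, 0, 0]
    - [-1.2, 0, 0, 0]
    - [-3, 0, 0, 0]
    - [-5.5, 0, 0, 0]
    - [-8.5, 0.1, -0.5, 0]
    - [-11.5, 0.3, -2, 0]
    - [-14, 0.7, -4.5, 0]
    - [-15, 1.2, -8, 0]
    - [-15, 1.7, -11.5, 0]
    - [-15, 2.3, -15, 0]
    - [-15, 2.8, -18.5, 0]
    - [-15, 3.4, -22, 0]
    - [-15, 3.9, -25.5, 0]
    - [-15, 4.4, -29, 0]
    - [-15, 5, -32.5, 0]
    - [-15, 5.5, -36, 0]
    - [-15, 6, -39.5, 0]
    - [-15, 6.6, -43, 0]
    - [-15, 7.1, -46.5, 0]
    - [-15, 7.6, -50, 0]

```text
time: 33.1
ee_pos: [0.4831, 0.3191, 0.1956]
eef_rot: [0.476, 0.523, -0.476, 0.523]
ft_force: [0.1, -0.5, -2.0]
width: 0.0437
```

Call:
drive_tool:
  motion:
    - [0, 0.5, -3.2, 0]
    - [0, 0.9, -6, 0]
    - [0, 1.3, -8.5, 0]
    - [0, 1.5, -10, 0]
    - [0, 1.5, -10, 0]
    - [0, 1.5, -10, 0]
    - [0, 1.5, -10, 0]

```text
time: 33.68
ee_pos: [0.489, 0.4175, 0.1952]
eef_rot: [0.476, 0.523, -0.476, 0.523]
ft_force: [0.5, -0.0, -0.7]
width: 0.0437
```

```bash
python3 snap.py w27; python3 - <<'E'
from h import *
im=cv2.imread('pics/w27.png')[60:260,130:370];cv2.imwrite('pics/w27z.png',cv2.resize(im,None,fx=3,fy=3,interpolation=cv2.INTER_CUBIC))
E
```

```text
33.6833 [0.489  0.4175 0.1952] jaw yaw 5.44 tilt [ 0.    -0.001 -1.   ] w 0.0437 f [ 0.5 -0.  -0.7] q [-0.6   0.41 -0.23  1.46  0.1   1.28 -0.75]
```

View pics/w27z.png

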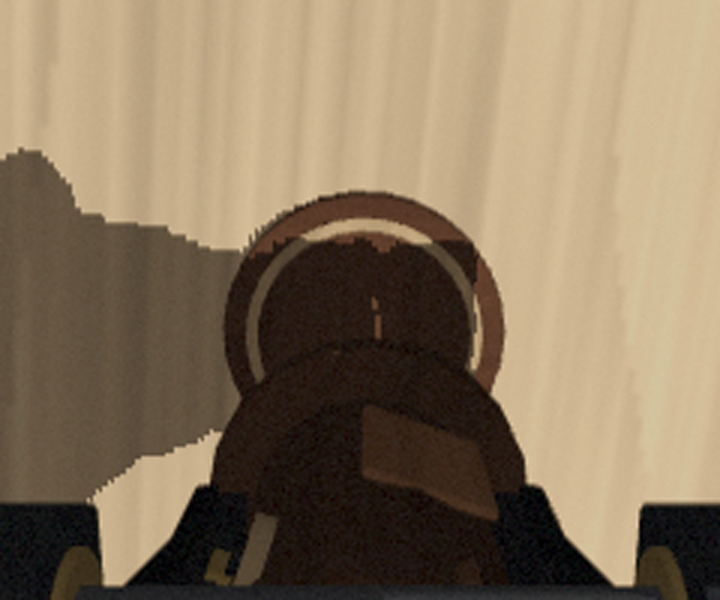

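```bash
python3 - <<'E'
from h import *
o=[130,60];t=np.array([.489,.4175]);y=np.radians(5.5)
M=np.array([[np.cos(y),np.sin(y)],[-np.sin(y),np.cos(y)]])
for P,z in(([(364.5,191),(224,330),(505,330)],.016),([(369,341),(213,480),(526,480)],.1596)):
    print(((zc('w27',P,o,z,3)-t)@M.T).round(4))
E
```

```text
[[-0.0012  0.051 ]
 [-0.0487  0.005 ]
 [ 0.0462  0.0049]]
[[ 0.0004  0.0329]
 [-0.0301  0.0052]
 [ 0.031   0.0051]]
```

Call:
drive_tool:
  motion:
    - [1, -0.1, -0.1, 0]
    - [3, -0.15, -0.15, 0]
    - [5.5, -0.15, -0.15, 0]
    - [8, -0.15, -0.15, 0]
    - [10, -0.15, -0.15, 0]
    - [11.5, -0.15, -0.15, 0]
    - [12.4, -0.15, -0.15, 0]
    - [12.9, -0.15, -0.15, 0]
    - [13, -0.15, -0.15, 0]
    - [13, -0.15, -0.15, 0]

```text
time: 34.57
ee_pos: [0.4873, 0.4199, 0.0656]
eef_rot: [0.476, 0.523, -0.475, 0.523]
ft_force: [0.5, -0.7, -1.6]
width: 0.0433
```

```bash
python3 snap.py w28; python3 - <<'E'
from h import *
im=cv2.imread('pics/w28.png')[110:260,160:345];im=cv2.convertScaleAbs(im,alpha=1.8);cv2.imwrite('pics/w28z.png',cv2.resize(im,None,fx=4,fy=4,interpolation=cv2.INTER_CUBIC))
E
```

```text
34.5667 [0.4873 0.4199 0.0656] jaw yaw 5.48 tilt [ 0.001  0.    -1.   ] w 0.0433 f [ 0.5 -0.7 -1.6] q [-0.61  0.53 -0.22  1.58  0.13  1.05 -0.78]
```

View pics/w28z.png

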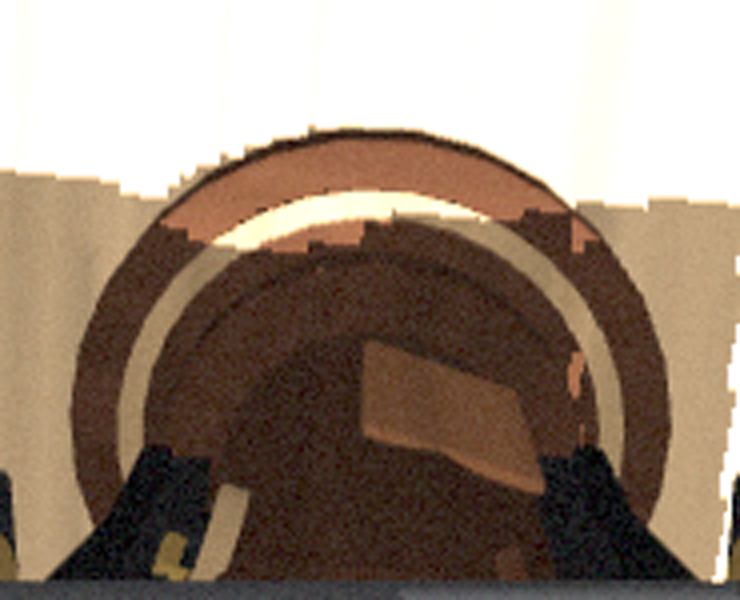

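```bash
python3 - <<'E'
from h import *
o=[160,110];t=np.array([.4873,.4199]);y=np.radians(5.5)
M=np.array([[np.cos(y),np.sin(y)],[-np.sin(y),np.cos(y)]])
for P,z in(([(370,132),(72,410),(668,410)],.016),([(372,257)],.030)):
    print(((zc('w28',P,o,z,4)-t)@M.T).round(4))
E
```

```text
[[ 0.0001  0.0485]
 [-0.0466  0.0051]
 [ 0.0468  0.0051]]
[[0.0004 0.0327]]
```

Call:
drive_tool:
  motion:
    - [0.1, 0, 0, 0]
    - [0.2, 0, 0, 0]
    - [0.3, 0, 0, 0]
    - [0.35, 0, 0, 0]
    - [0.35, 0, 0, 0]

```text
time: 35.03
ee_pos: [0.4871, 0.42, 0.0618]
eef_rot: [0.476, 0.523, -0.475, 0.523]
ft_force: [0.4, -0.1, -0.2]
width: 0.0431
```

Call:
drive_tool:
  motion:
    - [0.05, 0, 0, 0]
    - [0.1, 0, 0, 0]
    - [0.1, 0, 0, 0]

```text
time: 35.28
ee_pos: [0.4871, 0.4201, 0.0617]
eef_rot: [0.476, 0.523, -0.475, 0.523]
ft_force: [-3.0, -4.2, 9.1]
width: 0.0432
```

Call:
drive_tool:
  motion:
    - [0, 0, 0, 0]
    - [0, 0, 0, 0]
    - [0, 0, 0, 0]
    - [0, 0, 0, 0]
    - [0, 0, 0, 0]
    - [-0.5, 0, 0, 0]
    - [-2, 0, 0, 0]
    - [-5, 0, 0, 0]
    - [-9, 0, 0, 0]
    - [-13, 0, 0, 0]
    - [-16.5, 0, 0, 0]
    - [-17.6, 0, 0, 0]
    - [-17.6, 0, 0, 0]
    - [-17.6, 0, 0, 0]
    - [-17.6, 0, 0, 0]
  grip: 60

```text
time: 36.53
ee_pos: [0.4866, 0.4195, 0.235]
eef_rot: [0.475, 0.523, -0.476, 0.523]
ft_force: [0.4, 1.0, -0.3]
width: 0.0665
```

```bash
python3 snap.py w29; python3 - <<'E'
from bench import r
from h import *
for n in('scene','side'):
    im=r.camera(n)[:,:,::-1]
    c=im[120:320,80:390] if n=='scene' else im[110:340,90:400]
    cv2.imwrite(f'pics/{n}f.png',cv2.resize(c,None,fx=2.5,fy=2.5,interpolation=cv2.INTER_CUBIC))
E
```

```text
36.5333 [0.4866 0.4195 0.235 ] jaw yaw 5.5 tilt [-0.002 -0.002 -1.   ] w 0.0665 f [ 0.4  1.  -0.3] q [-0.61  0.39 -0.24  1.41  0.09  1.36 -0.75]
```

View pics/w29.png

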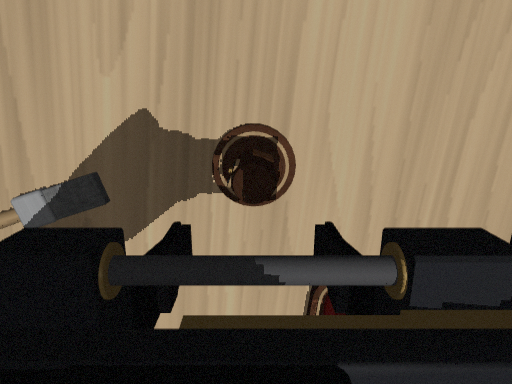

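View pics/scenef.png

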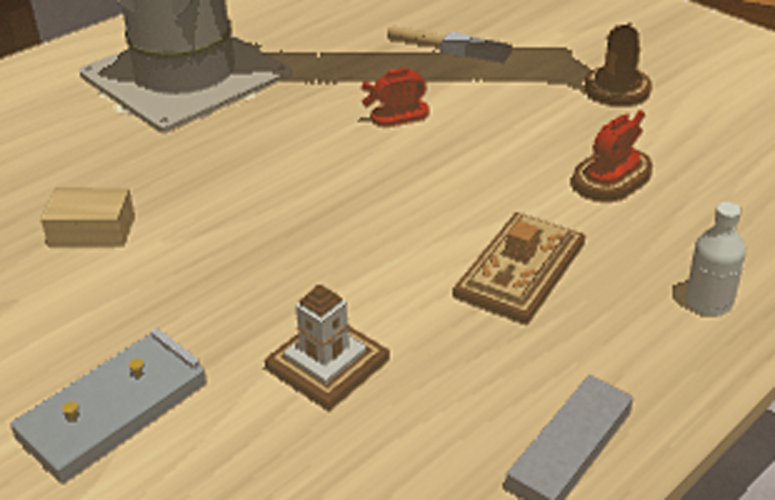

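View pics/sidef.png

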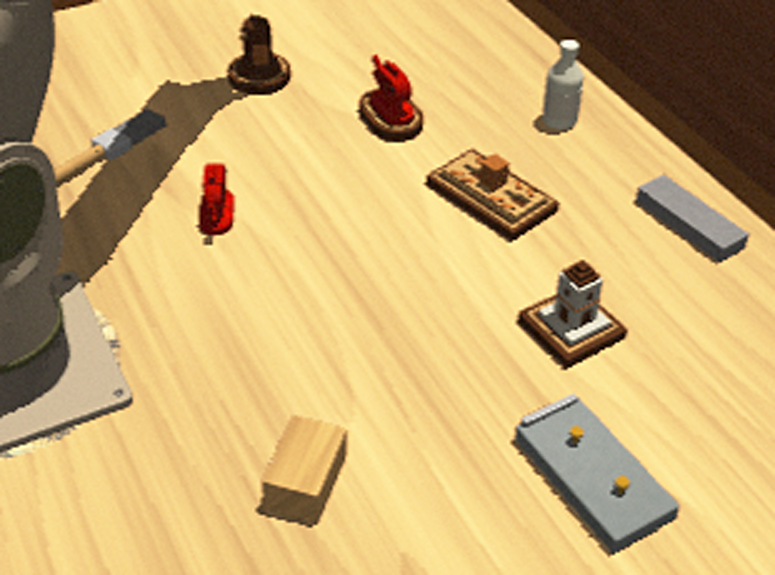

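```bash
python3 - <<'E'
from bench import r
print(r.close_job())
E
```

```text
the job is handed in; nothing more can be done
None
```

All four carvings are on their plinths, and I handed the job in at about 37 s of the 128 s allowed. No verdict came back, so these results rest on my own last checks.

- **Plaque:** I slid it to the stop bar and lifted it off, but I made an error on the first lift. I repeated the 22 mm sideways shift, so the plaque slipped and tilted in the jaws. I set it flat on the table, gripped it again at its centre and placed it on its plinth. The last wrist image put it about 2 mm off centre and within about 2° of the outline.
- **Fish:** I took the one farther from the base, about 0.43 m away against 0.34 m for the other. The low view just before set-down showed it about 2.5 mm off along its length, and I shifted it 2 mm to correct that. I did not measure it again after release.
- **Tower and owl:** both measured within about 1 mm of centre in the low view before release. The tower was square to its outline by eye. I did not re-measure either after letting go.

The final scene and side pictures show all four upright in their outlines, the gripper clear, and the bottle, stone, brush and offcut apparently where they started. Positions from the two fixed cameras differed from the wrist camera's by up to about 7 mm; I used the wrist camera's.

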